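# Hold the bulldog clip open over the order pad

## Task

Take the orange order pad out of the wire rack and stand it, binding strip up, on the ledge of the sloped wooden stand, resting back against the board, and let go of it. Then squeeze the blue handles of the steel bulldog clip, take it off the wall of the green tray, and hold it wide open straddling the middle of the pad's top edge, one jaw in front of the pad and one behind, touching neither the pad nor the stand, so that I can slip the customer's claim ticket in. Finish while still holding the clip open there, and leave the other things on the counter where they are.

Things in the scene. Friction and masses are not known exactly. Their poses are not given: they have to be found in the camera images.
- order_pad: Orange order pad, stiff block 150x104x13 mm (13 mm thick all over), 90 g, loose. Starts upright in the rack's front slot, binding strip up, foot on the rack's base. Origin: middle of the 150x104 face that starts turned away from the robot and goes against the board; own x points to the binding strip, y along the width, z out of the other face: the pad fills z = 0 to 13 mm.
- pad_top (a point): Middle of the pad's top edge (the binding-strip end), half way through its thickness: pad frame (75, 0, 6.5) mm.
- pad_foot (a point): Middle of the pad's bottom edge, half way through its thickness: pad frame (-75, 0, 6.5) mm.
- rack: Wire rack, fixed; dark wooden base 104x124x12 mm. Origin: centre of the underside, x away from the robot, y to its left at yaw 0. The pad's slot lies between wire loops 58 mm high, centred on x = -41.5 and -19.5 mm, wire 4.4 mm thick, so 17.6 mm is free; draw the pad straight up. Behind it (x = 15 to 39 mm) stand filed folders up to 105 mm high.
- stand: Sloped wooden pad stand, fixed; foot 120x110 mm. Origin: on the counter under the stand, x away from the robot, y to its left at yaw 0. It carries pad_rest, whose origin is 46 mm above the counter.
- pad_rest: Ledge and board of the stand, leaning back 0.30 rad. Origin: middle of the inner corner of ledge top and board front. z runs up the board, y along the ledge, -x out of the board. Ledge 100 mm wide, 20.7 mm deep (x = 0 to -20.7 mm), with a brass lip 12 mm high. The board, 92 mm wide, ends at z = 96 mm; a seated pad fills x = 0 to -13, z = 0 to 150 mm, so its top 54 mm are free behind.
- tray: Green open steel tray 120x130 mm, 60 mm high, walls 4 mm, fixed, with thread spools and a rubber heel in it, all below the rim. Origin: centre of the underside. The clip is parked on the wall facing the robot (x = -58 mm), up to 35 mm off its middle.
- clip: Front half of a steel bulldog clip, 44 mm wide, 75 g, loose. Origin: middle of the pin, parked 33 mm above the tray's rim; y along the pin, z to the blue handles, x to the rear half. Parked, the halves mirror in x: handles z = 2 to 41.5 mm, 30 mm wide, 18 mm apart at the pin, 47 mm over the tips; jaws down to z = -47 mm. Pinching the handles across x spreads the jaws.
- clip_back (a joint): Angle q (rad) of the clip's rear half on the front half, about the clip's -y: 0 parked (lips flat on the 4 mm wall), 0.70 wide open at its stop: handles parallel, 16 mm over their outsides, lips 36 mm apart. Each half then stands q/2 off the mid plane, the front jaw towards its -x. The spring closes it with 0.12 N m at 0 to 0.30 N m at 0.70: up to 8 N at the handle tips.
- clip_lip_front (a point): Inner bottom edge of the front jaw's lip, in its middle: clip frame (-2, 0, -47) mm.
- clip_lip_back (a point): Inner bottom edge of the rear jaw's lip, in its middle; the mirror point on the other half.
- glue_tin: Yellow glue tin with black cap, 62 mm across, 84 mm high, loose bystander. Origin: centre of its underside.
- pen_cup: Black wire pen cup with a pen, 68 mm across, 145 mm high with the pen, loose bystander. Origin: centre of its underside.
- tape_measure: Yellow tape measure, 58x69x29 mm, loose bystander. Origin: centre of its underside.
- rubber_stamp: Rubber stamp with wooden handle, 27x48x69 mm, standing, loose bystander. Origin: centre of its underside.

How it is judged:
On the way, in this order (a step that is already met when the one before it is completed fails the run):
1. the pad stands on the stand's ledge, binding strip up, leaning against the board, let go (x of pad_foot in the frame of pad_rest between -0.0155 and -0.003 m and z of pad_foot in the frame of pad_rest between -0.004 and 0.006 m and y of pad_foot in the frame of pad_rest between -0.025 and 0.025 m and z of pad_top in the frame of pad_rest above 0.143 m and angle between the z axis of order_pad and the x axis of pad_rest, either way round below 0.11 rad and angle between the x axis of order_pad and the z axis of pad_rest, either way round below 0.15 rad and contact force between each of the arm, the fingers and order_pad below 0.2 N and linear speed of order_pad below 0.02 m/s), for 0.3 s.
2. the clip is spread by the fingers and lifted clear of the tray (value of joint clip_back above 0.45 rad and contact force between the fingers and clip above 2 N and contact force between clip and tray below 0.1 N and distance of clip from where it was at the start of the episode above 0.04 m), for 0.2 s.
At the end, for the whole second after the job is handed in: Pad on the ledge (within 6 mm, mid within 25 mm), leaning on the board (0.11 rad), binding up, untouched. Fingers hold the clip spread 0.45 rad or more, lips either side of the pad 6 to 30 mm below its top edge, within 25 mm of its middle, square (0.2 rad), touching nothing else (0.3 N) (all of step 1 and ((z of clip_lip_front in the frame of order_pad above 0.0145 m and z of clip_lip_back in the frame of order_pad below -0.0015 m) or (z of clip_lip_back in the frame of order_pad above 0.0145 m and z of clip_lip_front in the frame of order_pad below -0.0015 m)) and x of clip_lip_front in the frame of order_pad between 0.045 and 0.069 m and y of clip_lip_front in the frame of order_pad between -0.025 and 0.025 m and x of clip_lip_back in the frame of order_pad between 0.045 and 0.069 m and y of clip_lip_back in the frame of order_pad between -0.025 and 0.025 m and angle between the y axis of clip and the y axis of order_pad, either way round below 0.2 rad and contact force between clip and order_pad below 0.3 N and contact force between clip and pad_rest below 0.3 N and contact force between clip and stand below 0.3 N and contact force between clip and tray below 0.3 N and contact force between clip and rack below 0.3 N and value of joint clip_back above 0.45 rad and contact force between the fingers and clip above 2 N and linear speed of clip below 0.02 m/s); the arm keeps its last pose, push and grip.
It fails at once if the glue tin is pushed more than 25 mm or tipped (distance of glue_tin from where it was at the start of the episode above 0.025 m or angle between glue_tin's own z axis and vertical above 0.35 rad).
It fails at once if the pen cup is pushed more than 25 mm or tipped (distance of pen_cup from where it was at the start of the episode above 0.025 m or angle between pen_cup's own z axis and vertical above 0.35 rad).
It fails at once if the tape measure is pushed more than 25 mm or tipped (distance of tape_measure from where it was at the start of the episode above 0.025 m or angle between tape_measure's own z axis and vertical above 0.35 rad).
It fails at once if the rubber stamp is pushed more than 25 mm or tipped (distance of rubber_stamp from where it was at the start of the episode above 0.025 m or angle between rubber_stamp's own z axis and vertical above 0.35 rad).
It also fails if it takes over 64 s, if anything falls off the work surface, if the arm or the gripper's body presses on something with over 40 N, if the wrist force passes 120 N, or if a joint passes its speed limit or range.

## Robot

A 6-joint arm with a two-finger parallel gripper is mounted at the origin on a cart in front of the work surface, level with it; the furniture and walls round the work are solid. World frame = base frame: x ahead of the robot, y to its left, z up, the work surface at z = 0. Lengths are in m, angles in rad, forces in N, time in s.
With the tool pointing down it reaches from about 0.325 to 0.925 m from the base axis. Payload 3.1 kg.
Tool frame: the origin (TCP) lies midway between the tips of the shut fingers; the grasp point (between the pads) lies 19 mm behind it; z points along the fingers, y is the line along which they close (so a half turn about z gives the same grasp; the last joint's range is limited). The gripper opens to 85 mm and grips with 20 to 120 N. Pads are 22 mm wide; open, the fingers measure 114 mm over their backs; the gripper's body (76 mm by 85 mm) begins 54 mm behind the grasp point. The pads swing forward as they close: fully open they stand 13 mm farther back than shut.
Start: joints at [-1.357, 0.217, 1.613, -0, 1.311, -0.112], TCP at [0.2, -0.592, 0.231] pointing down, gripper open.
Joint ranges: [-2.75, 2.75], [-0.78, 2.1], [0.31, 2.55], [-1.13, 4.27], [0.13, 2.63], [-2.58, 2.58]. Speed limits (rad/s): [2.79, 2.79, 3.14, 3.14, 3.14, 3.14].

## Interface

Orientations are given as a unit quaternion [x, y, z, w].
In Python, from workcell import r gives the robot as it stands.
- The arm moves only by the tool move_arm, never from a script. Its argument "increments" is a list of rows, each an object of numbers: "tx", "ty", "tz": the shift along the tool's x, y, z in m; "ax", "ay", "az": the turn, a rotation vector about the tool's x, y, z in rad; "grip": the closure, from -1 (fully open) to 1 (shut), so that 0 is half open. In form: [{"tx": .., "ty": .., "tz": .., "ax": .., "ay": .., "az": .., "grip": ..}, ...]. A call has 1 to 20 rows; each row shifts and turns the commanded pose from where the row before left it, along the tool's axes as they then stand; what a row does not reach is not made up. A row lasts 1/10 s, in which the tool goes at most 50 mm and 8.59 degrees, less where a joint would pass 70% of its speed; a pose out of reach is approached as far as the arm can. A call with a gripper value outside its range is refused whole. The fingers move at their own pace and stop on an object; "newtons" is the grip in N (left out, the last holds). Time passes only in rows, so rows that do not move let the fingers close. It gives the time, the measured TCP pose, the force, the opening and the grip force at its end, in the units of the state.
- r.get_state(): the state, without advancing time (a new reading comes with each control period).
- r.read_camera(name): name is "scene" or "top" or "wrist"; returns a dict with "frame" (400x640x3 uint8, red, green, blue), "mtx" (3x3 intrinsics, pixels), "distortion" ([k1, k2, p1, p2, k3] as OpenCV has them; the pictures are not rectified), "pose" (4x4, takes a point from camera to world coordinates); the wrist camera has in their place "T_tool_cam" (4x4, takes a point from camera to tool coordinates, whose origin is the TCP and whose axes are the flange's). Camera axes: x right, y down, z forward; pixel columns grow to the right and rows downward; lengths in m; the calibration is good to about 2 mm. A picture is of the moment at which its call begins: read the wrist's pose just before it. There is no depth.
- r.job_done(): hands the job in; it is judged then, once.
Trained networks look in the newest picture that a camera, given by its name, has taken for a name from the list of things; names that differ only in an ending like _2 or _b are one class to them, and where a whole thing is asked for, a point or a joint stands for the part that bears it (a point fixed in the world has none). Each returns a list of dicts, best first, with "p" (0 to 1); they miss things now and then, are a little off and sometimes report something else, mostly with a low value. They report only what shows in the picture. A call takes as long as a camera call.
- r.spot_in(camera, label): "centre" ([column, row] in pixels, amid what is visible of it).
- r.masks_of(camera, label): "region" (400x640 bool, what is visible of it) and "centre" ([column, row] in pixels, amid what is visible of it).
- r.landmark_of(camera, label): "centre" ([column, row] in pixels: a listed point, or the origin of a listed thing).
The state is a dict: "t": time; "qpos": joint angles; "dq": joint speeds; "joint_efforts": joint torques, N m; "tool_pos": TCP position; "tcp_rot": TCP orientation; "ft_force": force on the tool from outside, world axes, zero at the start; "wrist_torque": the same for the moment, N m; "opening": finger opening in m; "grip_force": force on a finger pad.
Only numpy, scipy, OpenCV 4.12 (cv2) and the standard library are available. Lean on these libraries where they do the work, as an engineer would, in place of code of your own. Each camera call takes 0.05 s, during which the arm holds its last target. There are 200 camera calls.

## Working session

There is one attempt and no reset: what is moved stays moved. The work goes in short steps, Python scripts to look and compute and a tool call to move; the robot and the scene stay as the last step left them, time stands still between calls to the robot, and variables do not carry over. Pictures are saved under pics/ and viewed, at most 11 in all, crops included, and the job is handed in when it is done.

Besides the shell and the picture viewer there is one more tool, called after "Call:" in YAML: its name, and indented under it one key for each argument. move_arm: Moves the arm, as the interface text tells. Its arguments: {"type":"object","properties":{"increments":{"type":"array"},"newtons":{"type":"number"}},"required":["increments"]}

```bash
ls; mkdir -p pics; cat > h.py <<'E'
import numpy as np, cv2
from workcell import r
from scipy.spatial.transform import Rotation as R
def ray(c,px,T=None):
    p=cv2.undistortPoints(np.array([[px]],float),np.array(c['mtx']),np.array(c['distortion'])).ravel()
    T=np.array(c['pose']) if T is None else T
    return T[:3,3],T[:3,:3]@np.array([p[0],p[1],1.])
def atz(c,px,z,T=None):
    o,d=ray(c,px,T); return o+d*(z-o[2])/d[2]
def tri(rays):
    A=np.zeros((3,3));b=np.zeros(3)
    for o,d in rays:
        d=d/np.linalg.norm(d);P=np.eye(3)-np.outer(d,d);A+=P;b+=P@o
    x=np.linalg.solve(A,b)
    return x,[np.linalg.norm(np.cross(x-o,d/np.linalg.norm(d))) for o,d in rays]
def proj(c,X,T=None):
    T=np.array(c['pose']) if T is None else T
    Ti=np.linalg.inv(T)
    return cv2.projectPoints(np.atleast_2d(np.array(X,float)),cv2.Rodrigues(Ti[:3,:3])[0],Ti[:3,3],np.array(c['mtx']),np.array(c['distortion']))[0].reshape(-1,2)
def tool():
    s=r.get_state();T=np.eye(4);T[:3,:3]=R.from_quat(s['tcp_rot']).as_matrix();T[:3,3]=s['tool_pos'];return T
E
python3 - <<'E'
from h import *
np.set_printoptions(precision=4,suppress=True)
print(r.get_state())
names="order_pad pad_top pad_foot rack stand pad_rest tray clip clip_lip_front clip_lip_back glue_tin pen_cup tape_measure rubber_stamp".split()
C={}
for n in ["scene","top"]:
    c=C[n]=r.read_camera(n); cv2.imwrite(f"pics/{n}0.png",c['frame'][:,:,::-1])
    print(n,np.array(c['pose']),np.array(c['mtx']).ravel()[[0,2,4,5]])
for m in names:
    rs=[]
    for n in C:
        l=r.landmark_of(n,m)
        if l: print(m,n,np.round(l[0]['centre'],1),round(l[0]['p'],2),end=' ; '); rs.append(ray(C[n],l[0]['centre']))
    print(*tri(rs) if len(rs)==2 else '')
E
```

```text
pics
{'t': 0.0, 'qpos': array([-1.3572,  0.2178,  1.615 , -0.    ,  1.3113, -0.1122]), 'dq': array([ 0.0007,  0.001 , -0.0008,  0.002 ,  0.0008, -0.    ]), 'joint_efforts': array([ -0.0006, -39.6848, -30.3854,  -0.0003,   0.0096,   0.    ]), 'tool_pos': array([ 0.1999, -0.5913,  0.2299]), 'tcp_rot': array([ 0.9868,  0.1622, -0.0001, -0.0012]), 'ft_force': array([ 0.8719,  0.2972, -0.0566]), 'wrist_torque': array([-0.0017,  0.0126, -0.0071]), 'grip_force': 0.0, 'opening': 0.08576757218739062}
scene [[-0.7338 -0.389   0.557  -0.0646]
 [-0.6794  0.4125 -0.6068  0.668 ]
 [ 0.0063 -0.8237 -0.567   0.7515]
 [ 0.      0.      0.      1.    ]] [435.7996 315.2604 435.7996 196.2724]
top [[-0.0291 -0.9934  0.1107  0.4608]
 [-0.9996  0.0291 -0.0014 -0.0072]
 [-0.0018 -0.1107 -0.9939  1.1254]
 [ 0.      0.      0.      1.    ]] [371.5293 321.0184 371.5293 195.3254]
order_pad scene [242.3 277.2] 0.91 ; order_pad top [215.6 229.4] 0.71 ; [0.4903 0.2876 0.0911] [np.float64(0.0012457279922213512), np.float64(0.001245727992221257)]
pad_top scene [239.3 255.8] 0.81 ; pad_top top [206.4 232.8] 0.58 ; [0
[... 1386 characters left out ...]
0027314003250834894)]
glue_tin scene [238.1 229.1] 0.74 ; glue_tin top [273.3 154. ] 0.75 ; [0.7153 0.132  0.0068] [np.float64(0.0026547182038773104), np.float64(0.0026547182038773104)]
pen_cup scene [310.7 179.2] 0.74 ; pen_cup top [378.9 140.3] 0.65 ; [ 0.7503 -0.1942  0.0018] [np.float64(0.002188041857713088), np.float64(0.002188041857713171)]
tape_measure scene [365.8 247.7] 0.64 ; tape_measure top [335.6 251.5] 0.96 ; [ 0.4149 -0.048   0.0048] [np.float64(0.0009714787517685755), np.float64(0.0009714787517686065)]
rubber_stamp scene [267.4 213.2] 0.76 ; rubber_stamp top [310.9 153. ] 0.54 ; [ 0.7192  0.0186 -0.0034] [np.float64(0.00016927228162235094), np.float64(0.00016927228162232373)]
```

View pics/scene0.png

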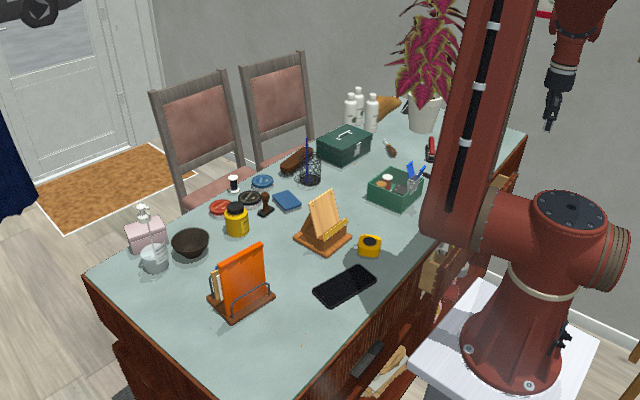

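View pics/top0.png

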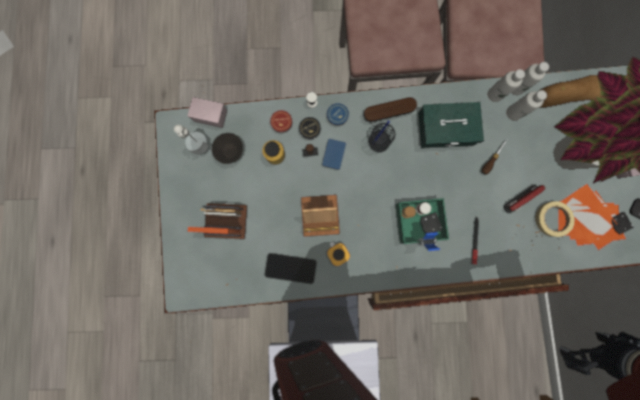

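The scene and top views match the network output. The pad in its rack is at about (242,275) in scene, the stand at (322,225), the tray with the blue clip handles at (395,190)/(412,172), and the tape measure at (369,246). I'll fly over the tray, stand and rack and look at each with the wrist camera.

```bash
cat >> h.py <<'E'
def Rdown(yaw,tilt=0.):
    # tool y at world angle yaw, z down; tilt: lean tool (approach comes from behind, tip toward the robot) about object's y
    y=np.array([np.cos(yaw),np.sin(yaw),0]);z=np.array([0,0,-1.]);x=np.cross(y,z)
    M=np.column_stack([x,y,z])
    return R.from_rotvec(tilt*np.array([-np.sin(yaw),np.cos(yaw),0])).as_matrix()@M
def plan(p,M,T=None,n=None,vmax=.045,wmax=.14,dec=4):
    """print n equal rows from T to pose p,M (straight in world, rotation about a fixed axis)"""
    T=tool() if T is None else T
    d=np.array(p)-T[:3,3]; w=(R.from_matrix(T[:3,:3]).inv()*R.from_matrix(M)).as_rotvec()
    n=n or int(max(np.ceil(np.linalg.norm(d)/vmax),np.ceil(np.linalg.norm(w)/wmax),1))
    step=R.from_rotvec(w/n);Rc=R.from_matrix(T[:3,:3]);out=[]
    for i in range(n):
        v=Rc.inv().apply(d/n); out.append([round(float(x),dec) for x in [*v,*(w/n)]]); Rc=Rc*step
    for o in out: print("{"+",".join(f'"{k}":{x:g}' for k,x in zip(["tx","ty","tz","ax","ay","az"],o) if x)+"},",end="")
    print(n)
    T2=np.eye(4);T2[:3,:3]=M;T2[:3,3]=p;return T2
E
python3 - <<'E'
from h import *
np.set_printoptions(precision=4,suppress=True)
c=r.read_camera("wrist");print(np.array(c['T_tool_cam']),np.array(c['mtx']).ravel()[[0,2,4,5]])
T=tool();T2=plan([.3,-.4,.33],Rdown(0),T);plan([.38,-.3,.34],Rdown(0),T2)
plan([.38,-.3,.34],Rdown(np.pi),T2)
E
```

```text
[[ 0.0003 -0.9464 -0.323   0.0841]
 [ 1.      0.0008 -0.0016  0.0004]
 [ 0.0018 -0.323   0.9464 -0.1431]
 [ 0.      0.      0.      1.    ]] [323.8592 322.2971 323.8592 202.4078]
{"tx":0.0174,"ty":-0.0167,"tz":-0.011,"az":-0.1383},{"tx":0.0195,"ty":-0.0141,"tz":-0.011,"az":-0.1383},{"tx":0.0212,"ty":-0.0113,"tz":-0.011,"az":-0.1383},{"tx":0.0226,"ty":-0.0083,"tz":-0.011,"az":-0.1383},{"tx":0.0235,"ty":-0.0051,"tz":-0.011,"az":-0.1383},{"tx":0.024,"ty":-0.0018,"tz":-0.011,"az":-0.1383},{"tx":0.024,"ty":0.0016,"tz":-0.011,"az":-0.1383},{"tx":0.0236,"ty":0.0048,"tz":-0.011,"az":-0.1383},{"tx":0.0227,"ty":0.0081,"tz":-0.011,"az":-0.1383},9
{"tx":0.0333,"ty":0.0267,"tz":-0.0033},{"tx":0.0333,"ty":0.0267,"tz":-0.0033},{"tx":0.0333,"ty":0.0267,"tz":-0.0033},3
{"tx":0.0043,"ty":0.0035,"tz":-0.0004,"az":-0.1366},{"tx":0.0038,"ty":0.004,"tz":-0.0004,"az":-0.1366},{"tx":0.0032,"ty":0.0045,"tz":-0.0004,"az":-0.1366},{"tx":0.0026,"ty":0.0049,"tz":-0.0004,"az":-0.1366},{"tx":0.0019,"ty":0.0052,"tz":-0.0004,"az":-0.1366},{"tx":0.0012,"ty":0.0054,"tz":-0.0004,"az":-0.1366},{"tx":0.0004,"ty":0.0056,"
[... 167 characters left out ...]
004,"az":-0.1366},{"tx":-0.0025,"ty":0.005,"tz":-0.0004,"az":-0.1366},{"tx":-0.0032,"ty":0.0046,"tz":-0.0004,"az":-0.1366},{"tx":-0.0038,"ty":0.0041,"tz":-0.0004,"az":-0.1366},{"tx":-0.0043,"ty":0.0035,"tz":-0.0004,"az":-0.1366},{"tx":-0.0047,"ty":0.0029,"tz":-0.0004,"az":-0.1366},{"tx":-0.0051,"ty":0.0023,"tz":-0.0004,"az":-0.1366},{"tx":-0.0053,"ty":0.0015,"tz":-0.0004,"az":-0.1366},{"tx":-0.0055,"ty":0.0008,"tz":-0.0004,"az":-0.1366},{"tx":-0.0056,"tz":-0.0004,"az":-0.1366},{"tx":-0.0055,"ty":-0.0007,"tz":-0.0004,"az":-0.1366},{"tx":-0.0054,"ty":-0.0015,"tz":-0.0004,"az":-0.1366},{"tx":-0.0051,"ty":-0.0022,"tz":-0.0004,"az":-0.1366},{"tx":-0.0048,"ty":-0.0029,"tz":-0.0004,"az":-0.1366},23
```

Call:
move_arm:
  increments:
    - {"tx": 0.0174,"ty": -0.0167,"tz": -0.011,"az": -0.1383}
    - {"tx": 0.0195,"ty": -0.0141,"tz": -0.011,"az": -0.1383}
    - {"tx": 0.0212,"ty": -0.0113,"tz": -0.011,"az": -0.1383}
    - {"tx": 0.0226,"ty": -0.0083,"tz": -0.011,"az": -0.1383}
    - {"tx": 0.0235,"ty": -0.0051,"tz": -0.011,"az": -0.1383}
    - {"tx": 0.024,"ty": -0.0018,"tz": -0.011,"az": -0.1383}
    - {"tx": 0.024,"ty": 0.0016,"tz": -0.011,"az": -0.1383}
    - {"tx": 0.0236,"ty": 0.0048,"tz": -0.011,"az": -0.1383}
    - {"tx": 0.0227,"ty": 0.0081,"tz": -0.011,"az": -0.1383}
    - {"tx": 0.0333,"ty": 0.0267,"tz": -0.0033}
    - {"tx": 0.0333,"ty": 0.0267,"tz": -0.0033}
    - {"tx": 0.0333,"ty": 0.0267,"tz": -0.0033}
    - {}
    - {}
    - {}

```text
schema error: expected keys tx, ty, tz, ax, ay, az, grip
```

```bash
cat > look.py <<'E'
from h import *
import sys,pickle
np.set_printoptions(precision=4,suppress=True)
T=tool();c=r.read_camera("wrist");W=T@np.array(c['T_tool_cam'])
tag=sys.argv[1];cv2.imwrite(f"pics/{tag}.png",c['frame'][:,:,::-1])
D={'c':c,'W':W,'l':{}}
print(T[:3,3],R.from_matrix(T[:3,:3]).as_rotvec())
for m in sys.argv[2:]:
    l=r.landmark_of("wrist",m);k=r.masks_of("wrist",m)
    D['l'][m]=l,k
    if l: print(m,np.round(l[0]['centre'],1),round(l[0]['p'],2),end=' ')
    if k: print('mask',k[0]['centre'],k[0]['region'].sum(),round(k[0]['p'],2),end='')
    print()
pickle.dump(D,open(f"pics/{tag}.pkl","wb"))
E
python3 look.py w_tray clip clip_lip_front clip_lip_back tray; python3 - <<'E'
from h import *
T=tool();plan([.36,.02,.36],Rdown(0),T)
E
```

```text
[ 0.2001 -0.5921  0.2313] [3.1    0.5095 0.0001]




{"tx":0.0232,"ty":-0.0352,"tz":-0.0086,"az":-0.083},{"tx":0.026,"ty":-0.0332,"tz":-0.0086,"az":-0.083},{"tx":0.0287,"ty":-0.0309,"tz":-0.0086,"az":-0.083},{"tx":0.0311,"ty":-0.0285,"tz":-0.0086,"az":-0.083},{"tx":0.0334,"ty":-0.0258,"tz":-0.0086,"az":-0.083},{"tx":0.0354,"ty":-0.0229,"tz":-0.0086,"az":-0.083},{"tx":0.0372,"ty":-0.0199,"tz":-0.0086,"az":-0.083},{"tx":0.0387,"ty":-0.0168,"tz":-0.0086,"az":-0.083},{"tx":0.04,"ty":-0.0135,"tz":-0.0086,"az":-0.083},{"tx":0.0409,"ty":-0.0101,"tz":-0.0086,"az":-0.083},{"tx":0.0416,"ty":-0.0067,"tz":-0.0086,"az":-0.083},{"tx":0.0421,"ty":-0.0032,"tz":-0.0086,"az":-0.083},{"tx":0.0422,"ty":0.0003,"tz":-0.0086,"az":-0.083},{"tx":0.042,"ty":0.0038,"tz":-0.0086,"az":-0.083},{"tx":0.0416,"ty":0.0072,"tz":-0.0086,"az":-0.083},15
```

Call:
move_arm:
  increments:
    - {"tx": 0.0174,"ty": -0.0167,"tz": -0.011,"ax": 0,"ay": 0,"az": -0.1383,"grip": -1}
    - {"tx": 0.0195,"ty": -0.0141,"tz": -0.011,"ax": 0,"ay": 0,"az": -0.1383,"grip": -1}
    - {"tx": 0.0212,"ty": -0.0113,"tz": -0.011,"ax": 0,"ay": 0,"az": -0.1383,"grip": -1}
    - {"tx": 0.0226,"ty": -0.0083,"tz": -0.011,"ax": 0,"ay": 0,"az": -0.1383,"grip": -1}
    - {"tx": 0.0235,"ty": -0.0051,"tz": -0.011,"ax": 0,"ay": 0,"az": -0.1383,"grip": -1}
    - {"tx": 0.024,"ty": -0.0018,"tz": -0.011,"ax": 0,"ay": 0,"az": -0.1383,"grip": -1}
    - {"tx": 0.024,"ty": 0.0016,"tz": -0.011,"ax": 0,"ay": 0,"az": -0.1383,"grip": -1}
    - {"tx": 0.0236,"ty": 0.0048,"tz": -0.011,"ax": 0,"ay": 0,"az": -0.1383,"grip": -1}
    - {"tx": 0.0227,"ty": 0.0081,"tz": -0.011,"ax": 0,"ay": 0,"az": -0.1383,"grip": -1}
    - {"tx": 0.0333,"ty": 0.0267,"tz": -0.0033,"ax": 0,"ay": 0,"az": 0,"grip": -1}
    - {"tx": 0.0333,"ty": 0.0267,"tz": -0.0033,"ax": 0,"ay": 0,"az": 0,"grip": -1}
    - {"tx": 0.0333,"ty": 0.0267,"tz": -0.0033,"ax": 0,"ay": 0,"az": 0,"grip": -1}
    - {"tx": 0,"ty": 0,"tz": 0,"ax": 0,"ay": 0,"az": 0,"grip": -1}
    - {"tx": 0,"ty": 0,"tz": 0,"ax": 0,"ay": 0,"az": 0,"grip": -1}
    - {"tx": 0,"ty": 0,"tz": 0,"ax": 0,"ay": 0,"az": 0,"grip": -1}

```text
t: 3.5
tool_pos: [0.3796, -0.3007, 0.3401]
tcp_rot: [0.707, 0.707, -0.0, -0.0]
ft_force: [0.6, 0.6, -0.2]
opening: 0.0853
grip_force: 0.0
```

```bash
sed -i 's/ if x) *+/)+/; s/\["tx","ty","tz","ax","ay","az"\],o) if x)/["tx","ty","tz","ax","ay","az","grip"],o+["G"]))/; s/{x:g}/{x}/' h.py; sed -n 30,36p h.py; python3 look.py w_tray clip clip_lip_front clip_lip_back tray; python3 - <<'E'
from h import *
T=tool();plan([.36,.02,.36],Rdown(0),T)
E
```

```text
d=np.array(p)-T[:3,3]; w=(R.from_matrix(T[:3,:3]).inv()*R.from_matrix(M)).as_rotvec()
    n=n or int(max(np.ceil(np.linalg.norm(d)/vmax),np.ceil(np.linalg.norm(w)/wmax),1))
    step=R.from_rotvec(w/n);Rc=R.from_matrix(T[:3,:3]);out=[]
    for i in range(n):
        v=Rc.inv().apply(d/n); out.append([round(float(x),dec) for x in [*v,*(w/n)]]); Rc=Rc*step
    for o in out: print("{"+",".join(f'"{k}":{x}' for k,x in zip(["tx","ty","tz","ax","ay","az"],o))+"},",end="")
    print(n)
[ 0.3796 -0.3007  0.3401] [-2.2224 -2.2203  0.0011]
mask [377.3, 165.1] 1318 0.79
clip_lip_front [364.2 151.6] 0.58 mask [373.8, 160.8] 1287 0.85
clip_lip_back [369.9 153.6] 0.94 mask [384.4, 164.6] 712 0.83
tray [402.9 147.7] 0.81 mask [416.1, 146.8] 8389 0.74
{"tx":0.04,"ty":-0.0025,"tz":-0.0025,"ax":-0.0,"ay":-0.0,"az":-0.0001},{"tx":0.04,"ty":-0.0025,"tz":-0.0025,"ax":-0.0,"ay":-0.0,"az":-0.0001},{"tx":0.04,"ty":-0.0025,"tz":-0.0025,"ax":-0.0,"ay":-0.0,"az":-0.0001},{"tx":0.04,"ty":-0.0025,"tz":-0.0025,"ax":-0.0,"ay":-0.0,"az":-0.0001},{"tx":0.04,"ty":-0.0025,"tz":-0.0025,"ax":-0.0,"ay":-0.0,"az":-0.0001},{"tx":0.04,"ty":-0.0025,"tz":-0.0025,"ax":-0.0,"ay":-0.0,"az":-0.0001},{"tx":0.04,"ty":-0.0025,"tz":-0.0025,"ax":-0.0,"ay":-0.0,"az":-0.0001},{"tx":0.04,"ty":-0.0025,"tz":-0.0025,"ax":-0.0,"ay":-0.0,"az":-0.0001},8
```

View pics/w_tray.png

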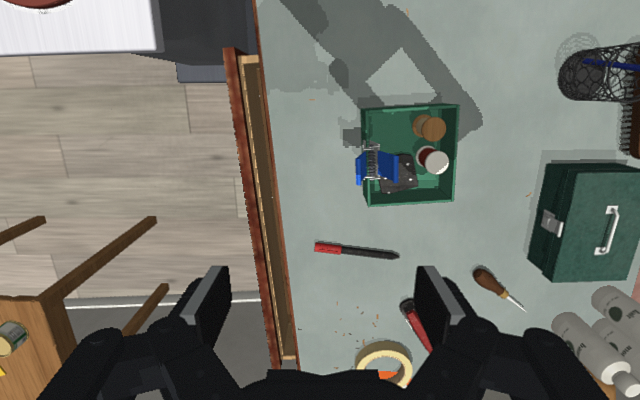

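The tray rim shows corners at about (361,106), (460,104), (458,201) and (368,207). The clip sits on its robot-side wall at (375,165), with the blue handle plates at x≈356–398. Next: the stand.

Call:
move_arm:
  increments:
    - {"tx": 0.04,"ty": -0.0025,"tz": -0.0025,"ax": 0,"ay": 0,"az": 0,"grip": -1}
    - {"tx": 0.04,"ty": -0.0025,"tz": -0.0025,"ax": 0,"ay": 0,"az": 0,"grip": -1}
    - {"tx": 0.04,"ty": -0.0025,"tz": -0.0025,"ax": 0,"ay": 0,"az": 0,"grip": -1}
    - {"tx": 0.04,"ty": -0.0025,"tz": -0.0025,"ax": 0,"ay": 0,"az": 0,"grip": -1}
    - {"tx": 0.04,"ty": -0.0025,"tz": -0.0025,"ax": 0,"ay": 0,"az": 0,"grip": -1}
    - {"tx": 0.04,"ty": -0.0025,"tz": -0.0025,"ax": 0,"ay": 0,"az": 0,"grip": -1}
    - {"tx": 0.04,"ty": -0.0025,"tz": -0.0025,"ax": 0,"ay": 0,"az": 0,"grip": -1}
    - {"tx": 0.04,"ty": -0.0025,"tz": -0.0025,"ax": 0,"ay": 0,"az": 0,"grip": -1}
    - {"tx": 0,"ty": 0,"tz": 0,"ax": 0,"ay": 0,"az": 0,"grip": -1}
    - {"tx": 0,"ty": 0,"tz": 0,"ax": 0,"ay": 0,"az": 0,"grip": -1}
    - {"tx": 0,"ty": 0,"tz": 0,"ax": 0,"ay": 0,"az": 0,"grip": -1}

```text
t: 5.05
tool_pos: [0.3603, 0.0192, 0.3601]
tcp_rot: [0.708, 0.707, -0.0, 0.0]
ft_force: [-0.2, 0.3, -0.7]
opening: 0.0853
grip_force: 0.0
```

```bash
sed -i 's/"ay","az"\],o))/"ay","az","grip"],o+["G"]))/' h.py; python3 look.py w_stand stand pad_rest tape_measure; python3 - <<'E'
from h import *
T=tool();plan([.42,.30,.38],Rdown(0),T)
E
```

```text
[0.3603 0.0192 0.3601] [ 2.2225  2.2198 -0.0008]
stand [536.  268.7] 0.66 mask [433.2, 166.6] 6383 0.9
pad_rest [419.4 167.2] 0.63 mask [436.9, 175.3] 4715 0.9
tape_measure [355.4 187.3] 0.79 mask [352.7, 195.9] 1417 0.96
{"tx":0.0401,"ty":0.0084,"tz":-0.0028,"ax":-0.0,"ay":-0.0,"az":-0.0003,"grip":G},{"tx":0.0401,"ty":0.0085,"tz":-0.0028,"ax":-0.0,"ay":-0.0,"az":-0.0003,"grip":G},{"tx":0.0401,"ty":0.0085,"tz":-0.0028,"ax":-0.0,"ay":-0.0,"az":-0.0003,"grip":G},{"tx":0.0401,"ty":0.0085,"tz":-0.0028,"ax":-0.0,"ay":-0.0,"az":-0.0003,"grip":G},{"tx":0.0401,"ty":0.0085,"tz":-0.0028,"ax":-0.0,"ay":-0.0,"az":-0.0003,"grip":G},{"tx":0.0401,"ty":0.0085,"tz":-0.0028,"ax":-0.0,"ay":-0.0,"az":-0.0003,"grip":G},{"tx":0.0401,"ty":0.0085,"tz":-0.0028,"ax":-0.0,"ay":-0.0,"az":-0.0003,"grip":G},7
```

View pics/w_stand.png

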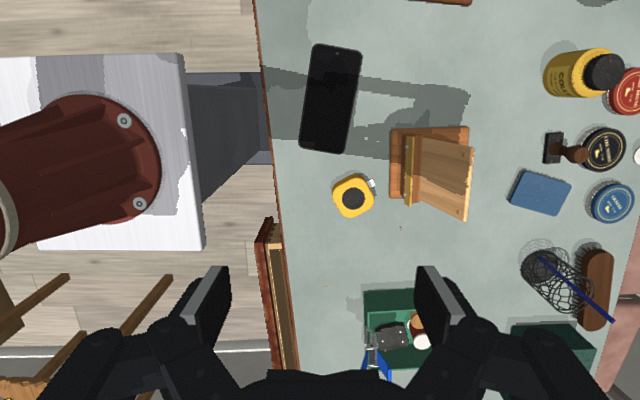

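The stand is at (430,170): lip from (408,135) to (405,205), board's top edge from (475,148) to (466,221). The tape measure is at (353,196). Next: the rack.

Call:
move_arm:
  increments:
    - {"tx": 0.04,"ty": 0.0085,"tz": -0.0028,"ax": 0,"ay": 0,"az": 0,"grip": -1}
    - {"tx": 0.04,"ty": 0.0085,"tz": -0.0028,"ax": 0,"ay": 0,"az": 0,"grip": -1}
    - {"tx": 0.04,"ty": 0.0085,"tz": -0.0028,"ax": 0,"ay": 0,"az": 0,"grip": -1}
    - {"tx": 0.04,"ty": 0.0085,"tz": -0.0028,"ax": 0,"ay": 0,"az": 0,"grip": -1}
    - {"tx": 0.04,"ty": 0.0085,"tz": -0.0028,"ax": 0,"ay": 0,"az": 0,"grip": -1}
    - {"tx": 0.04,"ty": 0.0085,"tz": -0.0028,"ax": 0,"ay": 0,"az": 0,"grip": -1}
    - {"tx": 0.04,"ty": 0.0085,"tz": -0.0028,"ax": 0,"ay": 0,"az": 0,"grip": -1}
    - {"tx": 0,"ty": 0,"tz": 0,"ax": 0,"ay": 0,"az": 0,"grip": -1}
    - {"tx": 0,"ty": 0,"tz": 0,"ax": 0,"ay": 0,"az": 0,"grip": -1}
    - {"tx": 0,"ty": 0,"tz": 0,"ax": 0,"ay": 0,"az": 0,"grip": -1}

```text
t: 6.4
tool_pos: [0.4198, 0.299, 0.3796]
tcp_rot: [0.708, 0.707, -0.0, 0.0]
ft_force: [0.1, -0.4, 0.9]
opening: 0.0854
grip_force: 0.0
```

```bash
python3 look.py w_rack order_pad pad_top rack; python3 - <<'E'
import cv2,numpy as np
a=cv2.imread('pics/w_rack.png');b=cv2.imread('pics/w_stand.png');
A=a[60:260,320:520];B=b[100:250,380:490]
A=cv2.resize(A,None,fx=2,fy=2,interpolation=3);B=cv2.resize(B,None,fx=3.6,fy=3.6,interpolation=3)
o=np.zeros((560,800,3),np.uint8);o[:400,:400]=A;o[:540,400:796]=B;cv2.imwrite('pics/crop1.png',o)
E
```

```text
[0.4198 0.299  0.3796] [ 2.2226  2.2199 -0.0014]
order_pad [372.  164.4] 0.56 mask [373.3, 166.7] 2209 0.59
pad_top [385.8 181.1] 0.79 mask [376.3, 166.6] 2152 0.59
rack [381.6 155.2] 0.86 mask [395.9, 157.8] 3690 0.87
```

View pics/crop1.png

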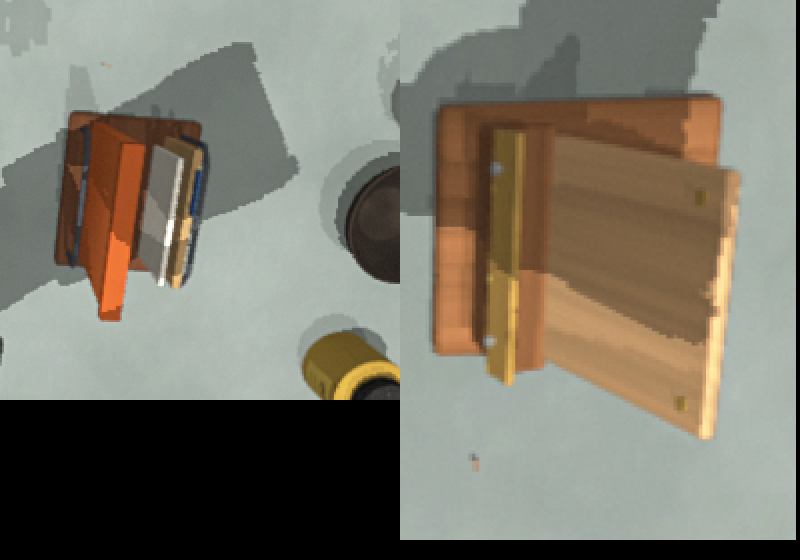

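```bash
python3 - <<'E'
from h import *
import pickle
np.set_printoptions(precision=4,suppress=True)
D=pickle.load(open('pics/w_rack.pkl','rb'));f=lambda u,v,z:atz(D['c'],[320+u/2,60+v/2],z,D['W'])
P=[f(*p,.162) for p in [(121,138),(143,145),(121,320),(100,318)]];print(np.array(P),np.mean(P,0))
yaw=lambda a,b:np.arctan2(*( (a-b)[:2]*[-1,1]))if 0 else np.arctan2(-(a-b)[0],(a-b)[1])
print('pad yaw',yaw(P[0],P[3]),yaw(P[1],P[2]),[np.linalg.norm(P[i]-P[(i+1)%4]) for i in range(4)])
B=[f(*p,.012) for p in [(71,112),(200,122),(56,265)]];print(B,yaw(B[0],B[2]),np.linalg.norm(B[0]-B[2]))
for u in [T for T in []]:0
D=pickle.load(open('pics/w_stand.pkl','rb'));g=lambda u,v,z:atz(D['c'],[380+(u-400)/3.6,100+v/3.6],z,D['W'])
for nm,a,b,z in [('boardtop',(722,172),(698,436),.046+.096*np.cos(.3)),('corner',(553,133),(545,368),.046)]:
    a=g(*a,z);b=g(*b,z);print(nm,a,b,(a+b)/2,yaw(a,b),np.linalg.norm(a-b))
F=[g(*p,.0) for p in [(440,104),(720,95),(436,352)]];print('foot',F,yaw(F[0],F[2]),np.linalg.norm(F[0]-F[2]),np.linalg.norm(F[0]-F[1]))
D=pickle.load(open('pics/w_tray.pkl','rb'))
Q=[atz(D['c'],p,.06,D['W']) for p in [(361,106),(460,104),(458,201),(368,207)]]
print('tray',Q,np.mean(Q,0),yaw(Q[0],Q[3]),yaw(Q[1],Q[2]))
for m in ['clip','clip_lip_front','clip_lip_back']:
  for k in D['l'][m][0][:2]: print(m,k['p'],atz(D['c'],k['centre'],.093 if m=='clip' else .046,D['W']))
E
```

```text
[[0.4842 0.3444 0.162 ]
 [0.4965 0.3406 0.162 ]
 [0.4902 0.2372 0.162 ]
 [0.4775 0.2385 0.162 ]] [0.4871 0.2902 0.162 ]
pad yaw -0.06301983153284228 -0.0610709854210978 [np.float64(0.012878102421513805), np.float64(0.1036148274695163), np.float64(0.012742422212016321), np.float64(0.10608304975419248)]
[array([0.4711, 0.3482, 0.012 ]), array([0.5709, 0.341 , 0.012 ]), array([0.4625, 0.2257, 0.012 ])] -0.06988962656755664 0.1227568533450729
boardtop [0.5282 0.0436 0.1377] [ 0.5329 -0.0461  0.1377] [ 0.5306 -0.0013  0.1377] 0.052246133816047216 0.0898702697243993
corner [0.5014 0.0438 0.046 ] [ 0.5074 -0.0528  0.046 ] [ 0.5044 -0.0045  0.046 ] 0.06201692984072255 0.0967915287865491
foot [array([0.4661, 0.0499, 0.    ]), array([0.5857, 0.0543, 0.    ]), array([ 0.4715, -0.0607,  0.    ])] 0.04921344836589614 0.11080648054523803 0.11965189758091745
tray [array([ 0.4288, -0.2332,  0.06  ]), array([ 0.5539, -0.2301,  0.06  ]), array([ 0.5682, -0.3592,  0.06  ]), array([ 0.4435, -0.368 ,  0.06  ])] [ 0.4986 -0.2976  0.06  ] 0.10826383881935954 0.10991061419898238
clip_lip_front 0.58 [ 0.4369 -0.2933  0.046 ]
clip_lip_back 0.94 [ 0.4447 -0.296   0.046 ]
clip_lip_back 0.31 [ 0.4486 -0.3066  0.046 ]
```

```bash
python3 - <<'E'
from h import *
M=Rdown(-.065)
T=plan([.487,.290,.22],M,n=5);T=plan([.487,.290,.124],M,T,n=4)
E
```

```text
{"tx":-0.0019,"ty":0.0134,"tz":0.032,"ax":0.0001,"ay":-0.0001,"az":0.0127,"grip":G},{"tx":-0.0017,"ty":0.0134,"tz":0.032,"ax":0.0001,"ay":-0.0001,"az":0.0127,"grip":G},{"tx":-0.0015,"ty":0.0135,"tz":0.032,"ax":0.0001,"ay":-0.0001,"az":0.0127,"grip":G},{"tx":-0.0013,"ty":0.0135,"tz":0.032,"ax":0.0001,"ay":-0.0001,"az":0.0127,"grip":G},{"tx":-0.0012,"ty":0.0135,"tz":0.032,"ax":0.0001,"ay":-0.0001,"az":0.0127,"grip":G},5
{"tx":0.0,"ty":0.0,"tz":0.024,"ax":0.0,"ay":0.0,"az":0.0,"grip":G},{"tx":0.0,"ty":0.0,"tz":0.024,"ax":0.0,"ay":0.0,"az":0.0,"grip":G},{"tx":0.0,"ty":0.0,"tz":0.024,"ax":0.0,"ay":0.0,"az":0.0,"grip":G},{"tx":0.0,"ty":0.0,"tz":0.024,"ax":0.0,"ay":0.0,"az":0.0,"grip":G},4
```

Call:
move_arm:
  increments:
    - {"tx": -0.0015,"ty": 0.0135,"tz": 0.032,"ax": 0,"ay": 0,"az": 0.0127,"grip": -1}
    - {"tx": -0.0015,"ty": 0.0135,"tz": 0.032,"ax": 0,"ay": 0,"az": 0.0127,"grip": -1}
    - {"tx": -0.0015,"ty": 0.0135,"tz": 0.032,"ax": 0,"ay": 0,"az": 0.0127,"grip": -1}
    - {"tx": -0.0015,"ty": 0.0135,"tz": 0.032,"ax": 0,"ay": 0,"az": 0.0127,"grip": -1}
    - {"tx": -0.0015,"ty": 0.0135,"tz": 0.032,"ax": 0,"ay": 0,"az": 0.0127,"grip": -1}
    - {"tx": 0,"ty": 0,"tz": 0.024,"ax": 0,"ay": 0,"az": 0,"grip": -1}
    - {"tx": 0,"ty": 0,"tz": 0.024,"ax": 0,"ay": 0,"az": 0,"grip": -1}
    - {"tx": 0,"ty": 0,"tz": 0.024,"ax": 0,"ay": 0,"az": 0,"grip": -1}
    - {"tx": 0,"ty": 0,"tz": 0.024,"ax": 0,"ay": 0,"az": 0,"grip": -1}
    - {"tx": 0,"ty": 0,"tz": 0,"ax": 0,"ay": 0,"az": 0,"grip": -1}
    - {"tx": 0,"ty": 0,"tz": 0,"ax": 0,"ay": 0,"az": 0,"grip": -0.6}
    - {"tx": 0,"ty": 0,"tz": 0,"ax": 0,"ay": 0,"az": 0,"grip": 1}
    - {"tx": 0,"ty": 0,"tz": 0,"ax": 0,"ay": 0,"az": 0,"grip": 1}
    - {"tx": 0,"ty": 0,"tz": 0,"ax": 0,"ay": 0,"az": 0,"grip": 1}
    - {"tx": 0,"ty": 0,"tz": 0,"ax": 0,"ay": 0,"az": 0,"grip": 1}
    - {"tx": 0,"ty": 0,"tz": 0,"ax": 0,"ay": 0,"az": 0,"grip": 1}
    - {"tx": 0,"ty": 0,"tz": 0,"ax": 0,"ay": 0,"az": 0,"grip": 1}
    - {"tx": 0,"ty": 0,"tz": 0,"ax": 0,"ay": 0,"az": 0,"grip": 1}
  newtons: 40

```text
t: 8.55
tool_pos: [0.4876, 0.2911, 0.1248]
tcp_rot: [0.729, 0.684, 0.001, 0.0]
ft_force: [-0.9, 0.1, 5.2]
opening: 0.0123
grip_force: 40.1
```

```bash
cat >> h.py <<'E'
SY=.052;SO=np.array([.503,-.003,.046])
RS=(R.from_rotvec([0,0,SY])*R.from_rotvec([0,.3,0])).as_matrix()
def rest(x,y,z): return SO+RS@np.array([x,y,z])/1000
E
python3 - <<'E'
from h import *
np.set_printoptions(precision=4,suppress=True)
T=tool();T0=T.copy();T[2,3]+=.14
M=Rdown(SY,.3);h=112.8;my=0
print(rest(-16.5,0,h+110))
T=plan(rest(-16.5,0,h+110),M,T,n=9);T=plan(rest(-16.5,0,h+60),M,T,n=2);T=plan(rest(-11.5,0,h+16),M,T,n=2);
E
```

```text
[ 0.553  -0.0004  0.2637]
{"tx":-0.0319,"ty":0.0093,"tz":0.0001,"ax":0.0334,"ay":-0.002,"az":-0.0128,"grip":G},{"tx":-0.032,"ty":0.0089,"tz":-0.0001,"ax":0.0334,"ay":-0.002,"az":-0.0128,"grip":G},{"tx":-0.0321,"ty":0.0085,"tz":-0.0004,"ax":0.0334,"ay":-0.002,"az":-0.0128,"grip":G},{"tx":-0.0322,"ty":0.0081,"tz":-0.0006,"ax":0.0334,"ay":-0.002,"az":-0.0128,"grip":G},{"tx":-0.0323,"ty":0.0076,"tz":-0.0008,"ax":0.0334,"ay":-0.002,"az":-0.0128,"grip":G},{"tx":-0.0324,"ty":0.0072,"tz":-0.001,"ax":0.0334,"ay":-0.002,"az":-0.0128,"grip":G},{"tx":-0.0325,"ty":0.0067,"tz":-0.0011,"ax":0.0334,"ay":-0.002,"az":-0.0128,"grip":G},{"tx":-0.0326,"ty":0.0063,"tz":-0.0013,"ax":0.0334,"ay":-0.002,"az":-0.0128,"grip":G},{"tx":-0.0326,"ty":0.0058,"tz":-0.0014,"ax":0.0334,"ay":-0.002,"az":-0.0128,"grip":G},9
{"tx":0.0,"ty":-0.0,"tz":0.025,"ax":0.0,"ay":0.0,"az":0.0,"grip":G},{"tx":0.0,"ty":-0.0,"tz":0.025,"ax":0.0,"ay":0.0,"az":0.0,"grip":G},2
{"tx":-0.0,"ty":0.0025,"tz":0.022,"ax":0.0,"ay":0.0,"az":0.0,"grip":G},{"tx":-0.0,"ty":0.0025,"tz":0.022,"ax":0.0,"ay":0.0,"az":0.0,"grip":G},2
```

Call:
move_arm:
  increments:
    - {"tx": 0,"ty": 0,"tz": -0.02,"ax": 0,"ay": 0,"az": 0,"grip": 1}
    - {"tx": 0,"ty": 0,"tz": -0.03,"ax": 0,"ay": 0,"az": 0,"grip": 1}
    - {"tx": 0,"ty": 0,"tz": -0.03,"ax": 0,"ay": 0,"az": 0,"grip": 1}
    - {"tx": 0,"ty": 0,"tz": -0.03,"ax": 0,"ay": 0,"az": 0,"grip": 1}
    - {"tx": 0,"ty": 0,"tz": -0.03,"ax": 0,"ay": 0,"az": 0,"grip": 1}

```text
t: 9.05
tool_pos: [0.4866, 0.2904, 0.2639]
tcp_rot: [0.729, 0.684, -0.001, -0.0]
ft_force: [0.5, 0.4, -0.9]
opening: 0.0126
grip_force: 39.3
```

Call:
move_arm:
  increments:
    - {"tx": -0.0319,"ty": 0.0093,"tz": 0,"ax": 0.0334,"ay": -0.002,"az": -0.0128,"grip": 1}
    - {"tx": -0.032,"ty": 0.0089,"tz": 0,"ax": 0.0334,"ay": -0.002,"az": -0.0128,"grip": 1}
    - {"tx": -0.0321,"ty": 0.0085,"tz": -0.0004,"ax": 0.0334,"ay": -0.002,"az": -0.0128,"grip": 1}
    - {"tx": -0.0322,"ty": 0.0081,"tz": -0.0006,"ax": 0.0334,"ay": -0.002,"az": -0.0128,"grip": 1}
    - {"tx": -0.0323,"ty": 0.0076,"tz": -0.0008,"ax": 0.0334,"ay": -0.002,"az": -0.0128,"grip": 1}
    - {"tx": -0.0324,"ty": 0.0072,"tz": -0.001,"ax": 0.0334,"ay": -0.002,"az": -0.0128,"grip": 1}
    - {"tx": -0.0325,"ty": 0.0067,"tz": -0.0011,"ax": 0.0334,"ay": -0.002,"az": -0.0128,"grip": 1}
    - {"tx": -0.0326,"ty": 0.0063,"tz": -0.0013,"ax": 0.0334,"ay": -0.002,"az": -0.0128,"grip": 1}
    - {"tx": -0.0326,"ty": 0.0058,"tz": -0.0014,"ax": 0.0334,"ay": -0.002,"az": -0.0128,"grip": 1}
    - {"tx": 0,"ty": 0,"tz": 0.025,"ax": 0,"ay": 0,"az": 0,"grip": 1}
    - {"tx": 0,"ty": 0,"tz": 0.025,"ax": 0,"ay": 0,"az": 0,"grip": 1}
    - {"tx": 0,"ty": 0,"tz": 0,"ax": 0,"ay": 0,"az": 0,"grip": 1}
    - {"tx": 0,"ty": 0,"tz": 0,"ax": 0,"ay": 0,"az": 0,"grip": 1}
    - {"tx": 0,"ty": 0,"tz": 0,"ax": 0,"ay": 0,"az": 0,"grip": 1}

```text
t: 10.45
tool_pos: [0.5387, -0.0016, 0.2164]
tcp_rot: [0.681, 0.717, -0.108, -0.102]
ft_force: [-0.7, -0.7, -0.4]
opening: 0.0122
grip_force: 39.2
```

```bash
python3 - <<'E'
from h import *
np.set_printoptions(precision=4,suppress=True)
print(r.get_state()['qpos'],r.get_state()['ft_force'])
T=tool();M=Rdown(SY,.3);h=112.8
print('in rest',RS.T@(T[:3,3]-SO)*1000, 'roterr',(R.from_matrix(T[:3,:3]).inv()*R.from_matrix(M)).as_rotvec())
W=T@np.array(r.read_camera("wrist")['T_tool_cam'])
c=r.read_camera("wrist");cv2.imwrite("pics/place.png",c['frame'][:,:,::-1])
c2=r.read_camera("scene")
a=cv2.resize(c['frame'],(480,300));b=cv2.resize(c2['frame'][150:300,240:420],(540,450)) 
im=np.zeros((600,800,3),np.uint8);im[:600,:800]=cv2.resize(c['frame'][60:400,160:613],(800,600));im[:270,:324]=cv2.resize(c2['frame'][160:280,262:406],(324,270),interpolation=3)
cv2.imwrite("pics/place2.png",im[:,:,::-1])
for m in ['order_pad','pad_top','pad_foot','pad_rest','stand']:
    for n in ['wrist','scene']:
        l=r.landmark_of(n,m)
        if l: print(m,n,l[0]['centre'],l[0]['p'])
# predicted
off=lambda x,y,z:T[:3,3]+RS@np.array([x,y,z])/1000
print('foot corners predicted scene',proj(c2,[off(-6.5,52,-112.8),off(-6.5,-52,-112.8),off(-6.5,52,37.2),off(-6.5,-52,37.2)]))
print('board top, ledge pred',proj(c2,[rest(0,46,96),rest(0,-46,96),rest(-20.7,50,12),rest(-20.7,-50,12)]))
E
```

```text
[-0.1062  0.2476  1.6312 -0.0475  1.5578 -0.1512] [-0.6979 -0.6675 -0.4452]
in rest [-16.2548  -0.415  173.3697] roterr [0.0013 0.0012 0.0005]
order_pad wrist [327.7, 239.6] 0.71
order_pad scene [321.2, 178.2] 0.85
pad_top wrist [324.5, 323.4] 0.57
pad_top scene [414.0, 188.5] 0.46
pad_foot scene [330.6, 208.1] 0.85
pad_rest wrist [338.3, 180.5] 0.66
pad_rest scene [326.2, 228.5] 0.82
stand wrist [357.5, 168.5] 0.68
stand scene [326.1, 238.6] 0.74
foot corners predicted scene [[317.4511 218.6297]
 [343.2664 199.7933]
 [303.0569 161.0867]
 [331.1582 144.8595]]
board top, ledge pred [[308.7871 203.449 ]
 [332.1367 187.5411]
 [321.5596 235.4518]
 [345.7392 216.7103]]
```

View pics/place2.png

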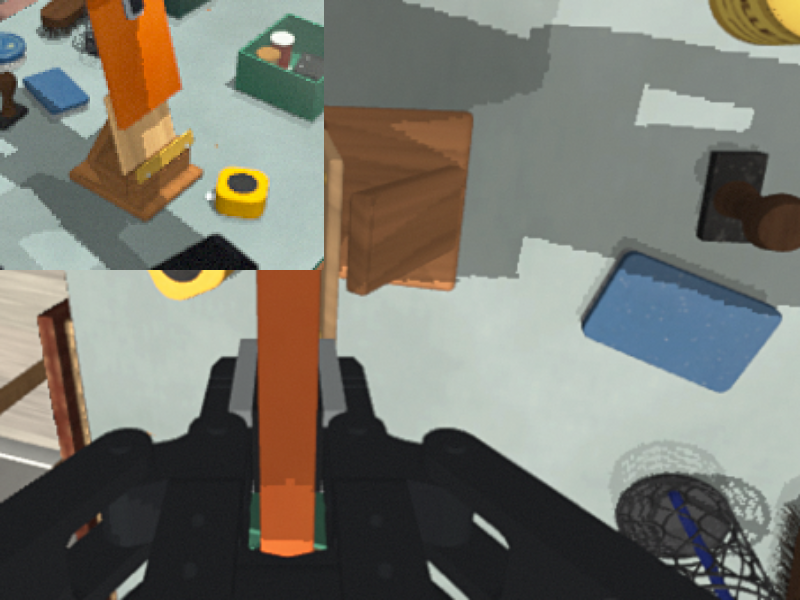

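The pad hangs tilted in front of the board, clear of it: the board's edge is the strip at crop (325–340,300), to the right of the pad. I'll check that gap numerically.

```bash
python3 - <<'E'
from h import *
np.set_printoptions(precision=1,suppress=True)
c=r.read_camera("wrist");T=tool();W=T@np.array(c['T_tool_cam']);f=c['frame']
for v in (150,180,200,220,235): print(v,[tuple(int(x) for x in f[v,u]) for u in range(332,360,1)][::1] if v==220 else '')
for y in (46,20,0,-20,-46): print(y,proj(c,[rest(0,y,96),rest(0,y,90)],W).ravel())
off=lambda x,y,z:T[:3,3]+RS@np.array([x,y,z])/1000
print('pad back edge at top/foot',proj(c,[off(6.5,-52,37.2),off(6.5,52,37.2),off(6.5,52,-112.8),off(-6.5,52,37.2)],W).ravel())
g=cv2.cvtColor(f,cv2.COLOR_RGB2HSV)
for v in (130,140,150,170,190,210,230): 
    print(v,''.join('O' if (h<12 and s>170) else 'w' if (h<25 and s>60) else '.' for h,s,_ in g[v,300:370]))
E
```

```text
150 
180 
200 
220 [(158, 76, 36), (158, 77, 35), (158, 76, 34), (160, 77, 36), (159, 77, 36), (159, 78, 36), (158, 76, 35), (160, 77, 35), (151, 75, 35), (120, 73, 44), (120, 96, 67), (121, 95, 69), (120, 94, 66), (133, 104, 72), (172, 136, 95), (181, 142, 100), (184, 144, 101), (184, 144, 102), (184, 145, 101), (178, 138, 96), (166, 132, 95), (154, 149, 133), (187, 201, 195), (187, 201, 195), (182, 195, 187), (149, 152, 144), (96, 70, 52), (105, 68, 41)]
235 
46 [346.4 149.6 345.8 148.2]
20 [345.5 186.5 344.9 184.2]
0 [344.8 213.1 344.3 210.3]
-20 [344.2 238.3 343.7 235. ]
-46 [343.4 269.1 342.9 265.1]
pad back edge at top/foot [334.8 410.1 339.1 188.8 330.  134.6 301.  188.7]
130 ................wwwwwwwwwwwwwwwwwwwwwwwwwwwwwwwwwwwwwwwwwwwwwwwwwwwwww
140 ...............wwwOOOOOOOOOOOOOwwwwwwwwwwwwwwwwwwwwwwwwwwwwwwwwwwwwwww
150 ...............wwwOOOOOOOOOOOOOOOwwwwwwwwwwwwwwwwwwwwwwwwwwwwwwwwwwwww
170 ...............wOOOOOOOOOOOOOOOOOOOOOwwwwwwwwwwwwwwwwwwwwwwwwwwwwwwwww
190 ......wOOOOOOOOOOOOOOOOOOOOOOOOOOOOOOOOOwwwwwwwwwwwwwwwwwwwwwwwwwwwwww
210 .....wOOOOOOOOOOOOOOOOOOOOOOOOOOOOOOOOOOOOwwwwwwwwwwwwwwwwwwwwwwwwwwww
230 .....wOOOOOOOOOOOOOOOOOOOOOOOOOOOOOOOOOOOwwwwwwwwwwww.................
```

Prediction and image agree to within a pixel. Lowering now.

Call:
move_arm:
  increments:
    - {"tx": 0,"ty": 0.0025,"tz": 0.022,"ax": 0,"ay": 0,"az": 0,"grip": 1}
    - {"tx": 0,"ty": 0.0025,"tz": 0.022,"ax": 0,"ay": 0,"az": 0,"grip": 1}
    - {"tx": 0,"ty": 0.0015,"tz": 0.005,"ax": 0,"ay": 0,"az": 0,"grip": 1}
    - {"tx": 0,"ty": 0.001,"tz": 0.004,"ax": 0,"ay": 0,"az": 0,"grip": 1}
    - {"tx": 0,"ty": 0,"tz": 0.003,"ax": 0,"ay": 0,"az": 0,"grip": 1}
    - {"tx": 0,"ty": 0,"tz": 0,"ax": 0,"ay": 0,"az": 0,"grip": 1}
    - {"tx": 0,"ty": 0,"tz": 0,"ax": 0,"ay": 0,"az": 0,"grip": 1}
    - {"tx": 0,"ty": 0,"tz": 0,"ax": 0,"ay": 0,"az": 0,"grip": 1}

```text
t: 11.95
tool_pos: [0.5289, -0.0022, 0.1603]
tcp_rot: [0.681, 0.717, -0.108, -0.102]
ft_force: [0.8, -0.3, -1.2]
opening: 0.0125
grip_force: 39.2
```

```bash
python3 -c "
from h import *
T=tool();print(np.round(RS.T@(T[:3,3]-SO)*1000-[-6.5,0,112.8],2),r.get_state()['ft_force'])"
```

```text
[-2.56 -0.6   4.04] [ 0.82334135 -0.25598651 -1.16197714]
```

Call:
move_arm:
  increments:
    - {"tx": 0,"ty": 0.0005,"tz": 0.001,"ax": 0,"ay": 0,"az": 0,"grip": 1}
    - {"tx": 0,"ty": 0.0005,"tz": 0.001,"ax": 0,"ay": 0,"az": 0,"grip": 1}
    - {"tx": 0,"ty": 0.0005,"tz": 0.001,"ax": 0,"ay": 0,"az": 0,"grip": 1}
    - {"tx": 0,"ty": 0,"tz": 0.0005,"ax": 0,"ay": 0,"az": 0,"grip": 1}
    - {"tx": 0,"ty": 0,"tz": 0,"ax": 0,"ay": 0,"az": 0,"grip": 1}
    - {"tx": 0,"ty": 0,"tz": 0,"ax": 0,"ay": 0,"az": 0,"grip": 1}

```text
t: 12.55
tool_pos: [0.5289, -0.0023, 0.1561]
tcp_rot: [0.681, 0.717, -0.109, -0.103]
ft_force: [0.6, -0.5, 1.3]
opening: 0.012
grip_force: 39.7
```

```bash
python3 -c "
from h import *
T=tool();print(np.round(RS.T@(T[:3,3]-SO)*1000-[-6.5,0,112.8],2),r.get_state()['ft_force'])"
```

```text
[-1.3  -0.61  0.03] [ 0.61676282 -0.48502255  1.31998828]
```

Call:
move_arm:
  increments:
    - {"tx": 0,"ty": 0.0005,"tz": 0.0005,"ax": 0,"ay": 0,"az": 0,"grip": 1}
    - {"tx": 0,"ty": 0,"tz": 0,"ax": 0,"ay": 0,"az": 0,"grip": 1}
    - {"tx": 0,"ty": 0,"tz": 0,"ax": 0,"ay": 0,"az": 0,"grip": 0.5}
    - {"tx": 0,"ty": 0,"tz": 0,"ax": 0,"ay": 0,"az": 0,"grip": 0.3}
    - {"tx": 0,"ty": 0,"tz": 0,"ax": 0,"ay": 0,"az": 0,"grip": 0.1}
    - {"tx": 0,"ty": 0,"tz": 0,"ax": 0,"ay": 0,"az": 0,"grip": 0}
    - {"tx": 0,"ty": 0,"tz": 0,"ax": 0,"ay": 0,"az": 0,"grip": 0}
    - {"tx": 0,"ty": 0,"tz": 0,"ax": 0,"ay": 0,"az": 0,"grip": 0}
    - {"tx": 0,"ty": 0,"tz": -0.02,"ax": 0,"ay": 0,"az": 0,"grip": 0}
    - {"tx": 0,"ty": 0,"tz": -0.03,"ax": 0,"ay": 0,"az": 0,"grip": 0}
    - {"tx": 0,"ty": 0,"tz": -0.04,"ax": 0,"ay": 0,"az": 0,"grip": 0}
    - {"tx": 0,"ty": 0,"tz": -0.04,"ax": 0,"ay": 0,"az": 0,"grip": 0}
    - {"tx": 0,"ty": 0,"tz": 0,"ax": 0,"ay": 0,"az": 0,"grip": 0}
    - {"tx": 0,"ty": 0,"tz": 0,"ax": 0,"ay": 0,"az": 0,"grip": 0}

```text
t: 13.95
tool_pos: [0.5684, -0.0001, 0.2806]
tcp_rot: [0.681, 0.717, -0.108, -0.102]
ft_force: [-0.5, 0.9, -1.0]
opening: 0.0426
grip_force: 0.0
```

```bash
python3 look.py w_pad order_pad pad_top pad_foot; python3 - <<'E'
from h import *
np.set_printoptions(precision=2,suppress=True)
c=r.read_camera("wrist");T=tool();W=T@np.array(c['T_tool_cam'])
s=r.read_camera("scene")
print('rest pos of tool',RS.T@(T[:3,3]-SO)*1000)
co=[rest(0,52,150),rest(-13,52,150),rest(-13,-52,150),rest(0,-52,150),rest(-13,52,0),rest(-13,-52,0)]
print(proj(c,co,W).tolist());print(proj(s,co).tolist())
im=np.zeros((600,800,3),np.uint8);im[:]=cv2.resize(c['frame'][90:390,120:520],(800,600),interpolation=3)
sub=cv2.resize(s['frame'][150:270,262:382],(360,360),interpolation=3)
for p in proj(s,co): cv2.circle(sub,(int((p[0]-262)*3),int((p[1]-150)*3)),2,(0,0,255),-1)
for p in proj(c,co,W): cv2.circle(im,(int((p[0]-120)*2),int((p[1]-90)*2)),3,(0,0,255),-1)
im[:360,:360]=sub
cv2.imwrite("pics/seated.png",im[:,:,::-1])
E
```

```text
[ 0.5684 -0.0001  0.2806] [-2.0104 -2.1184  0.3186]
order_pad [325.5 181.6] 0.71 mask [320.6, 196.2] 2295 0.79
pad_top [324.6 209.7] 0.81 mask [326.4, 197.7] 2294 0.71
mask [319.3, 195.4] 2274 0.59
rest pos of tool [ -7.59  -0.35 240.71]
[[332.3817866785002, 137.9403878756109], [314.22020679671755, 137.91232062657542], [315.1110542249854, 266.2468332498494], [330.97964976156453, 266.2894258073936], [317.76248252198695, 120.73315337020017], [318.04139704874683, 205.63054200538704]]
[[301.9753942313158, 184.30809688373958], [305.932409599764, 184.79916238399642], [333.1161580577984, 167.5363956788142], [329.1840115244587, 167.20935759003225], [319.7810683838324, 239.47590221770798], [344.78696662907726, 219.94752608050834]]
```

View pics/seated.png

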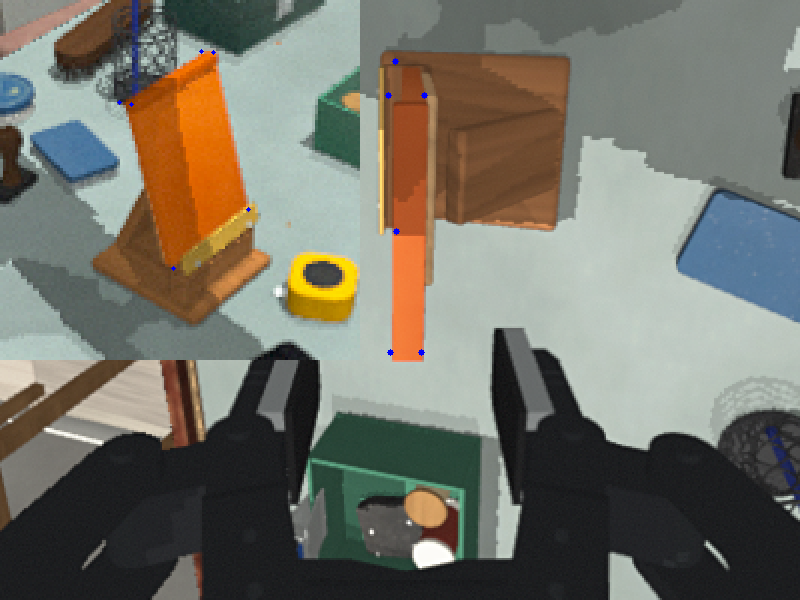

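The pad is seated on the ledge, flat against the board and let go; its projected corners match, with the pad about 3 mm to the right of the ledge's middle. Moving to the clip.

```bash
python3 - <<'E'
from h import *
T=tool();T=plan([.44,-.296,.28],Rdown(.109),T,n=9)
E
```

```text
{"tx":-0.0321,"ty":-0.0151,"tz":0.0046,"ax":-0.0336,"ay":-0.0009,"az":-0.0063,"grip":G},{"tx":-0.032,"ty":-0.0155,"tz":0.0041,"ax":-0.0336,"ay":-0.0009,"az":-0.0063,"grip":G},{"tx":-0.0319,"ty":-0.0158,"tz":0.0036,"ax":-0.0336,"ay":-0.0009,"az":-0.0063,"grip":G},{"tx":-0.0318,"ty":-0.0161,"tz":0.0031,"ax":-0.0336,"ay":-0.0009,"az":-0.0063,"grip":G},{"tx":-0.0317,"ty":-0.0164,"tz":0.0026,"ax":-0.0336,"ay":-0.0009,"az":-0.0063,"grip":G},{"tx":-0.0316,"ty":-0.0167,"tz":0.002,"ax":-0.0336,"ay":-0.0009,"az":-0.0063,"grip":G},{"tx":-0.0315,"ty":-0.017,"tz":0.0015,"ax":-0.0336,"ay":-0.0009,"az":-0.0063,"grip":G},{"tx":-0.0314,"ty":-0.0172,"tz":0.0009,"ax":-0.0336,"ay":-0.0009,"az":-0.0063,"grip":G},{"tx":-0.0313,"ty":-0.0174,"tz":0.0004,"ax":-0.0336,"ay":-0.0009,"az":-0.0063,"grip":G},9
```

Call:
move_arm:
  increments:
    - {"tx": -0.0321,"ty": -0.0151,"tz": 0.0046,"ax": -0.0336,"ay": -0.0009,"az": -0.0063,"grip": -0.5}
    - {"tx": -0.032,"ty": -0.0155,"tz": 0.0041,"ax": -0.0336,"ay": -0.0009,"az": -0.0063,"grip": -1}
    - {"tx": -0.0319,"ty": -0.0158,"tz": 0.0036,"ax": -0.0336,"ay": -0.0009,"az": -0.0063,"grip": -1}
    - {"tx": -0.0318,"ty": -0.0161,"tz": 0.0031,"ax": -0.0336,"ay": -0.0009,"az": -0.0063,"grip": -1}
    - {"tx": -0.0317,"ty": -0.0164,"tz": 0.0026,"ax": -0.0336,"ay": -0.0009,"az": -0.0063,"grip": -1}
    - {"tx": -0.0316,"ty": -0.0167,"tz": 0.002,"ax": -0.0336,"ay": -0.0009,"az": -0.0063,"grip": -1}
    - {"tx": -0.0315,"ty": -0.017,"tz": 0.0015,"ax": -0.0336,"ay": -0.0009,"az": -0.0063,"grip": -1}
    - {"tx": -0.0314,"ty": -0.0172,"tz": 0.0009,"ax": -0.0336,"ay": -0.0009,"az": -0.0063,"grip": -1}
    - {"tx": -0.0313,"ty": -0.0174,"tz": 0.0004,"ax": -0.0336,"ay": -0.0009,"az": -0.0063,"grip": -1}
    - {"tx": 0,"ty": 0,"tz": 0,"ax": 0,"ay": 0,"az": 0,"grip": -1}
    - {"tx": 0,"ty": 0,"tz": 0,"ax": 0,"ay": 0,"az": 0,"grip": -1}
    - {"tx": 0,"ty": 0,"tz": 0,"ax": 0,"ay": 0,"az": 0,"grip": -1}

```text
t: 15.6
tool_pos: [0.4408, -0.2954, 0.2803]
tcp_rot: [0.667, 0.745, 0.001, 0.0]
ft_force: [0.2, 0.1, 0.6]
opening: 0.0851
grip_force: 0.0
```

```bash
python3 look.py w_clip clip clip_lip_front clip_lip_back; python3 - <<'E'
from h import *
import pickle
D=pickle.load(open('pics/w_clip.pkl','rb'));c,W=D['c'],D['W']
y=.109;RT=R.from_rotvec([0,0,y]).as_matrix();O=np.array([.440,-.296,.093])
X=[O+RT@np.array(p)/1000 for p in [(-23.5,15,41.5),(-23.5,-15,41.5),(23.5,15,41.5),(23.5,-15,41.5),(0,22,0),(0,-22,0)]]
P=proj(c,X,W);print(np.round(P,1).tolist())
x0,x1,y0,y1=240,440,130,280
im=cv2.resize(c['frame'][y0:y1,x0:x1],(800,600),interpolation=3)
for p in P: cv2.circle(im,(int((p[0]-x0)*4),int((p[1]-y0)*4)),3,(255,0,255),-1)
cv2.imwrite('pics/clipc.png',im[:,:,::-1])
E
```

```text
[ 0.4408 -0.2954  0.2803] [2.0957 2.3399 0.0024]
clip [320.8 175.4] 0.63 mask [322.9, 185.1] 1901 0.78
clip_lip_front [318.4 164.8] 0.93 mask [319.6, 179.1] 1826 0.86
clip_lip_back [322.  168.9] 0.97 mask [332.9, 185.0] 799 0.83
[[294.5, 171.9], [295.4, 203.0], [346.0, 172.0], [345.2, 203.1], [320.5, 156.0], [320.5, 196.8]]
```

View pics/clipc.png

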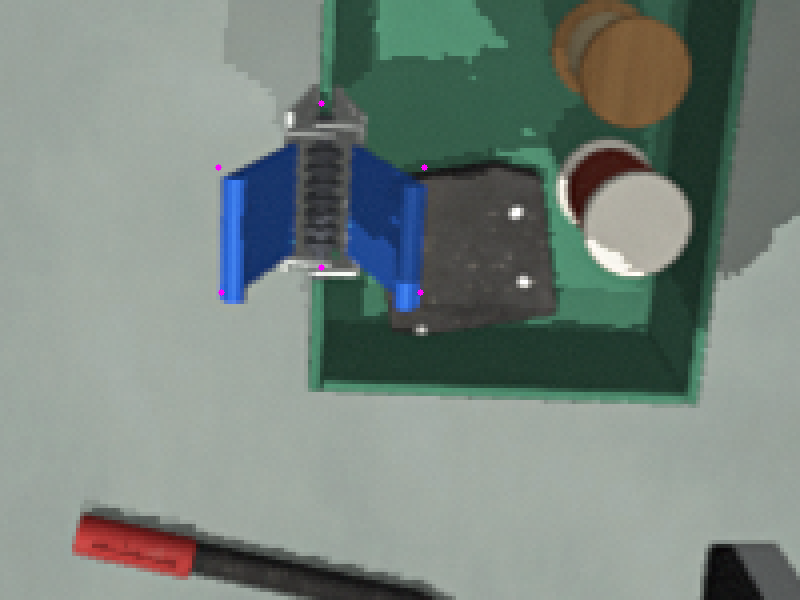

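The blue handle tips are at crop (223,240) and (423,245), square to the tray. That puts the pin at about (0.441,−0.298). Now I'll descend and squeeze part-way.

```bash
python3 - <<'E'
from h import *
T=tool();T=plan([.4413,-.2982,.106],Rdown(.109),T,n=7)
E
```

```text
{"tx":-0.0004,"ty":-0.0,"tz":0.0249,"ax":0.0002,"ay":-0.0,"az":0.0002,"grip":G},{"tx":-0.0004,"ty":-0.0,"tz":0.0249,"ax":0.0002,"ay":-0.0,"az":0.0002,"grip":G},{"tx":-0.0004,"ty":-0.0,"tz":0.0249,"ax":0.0002,"ay":-0.0,"az":0.0002,"grip":G},{"tx":-0.0004,"ty":-0.0,"tz":0.0249,"ax":0.0002,"ay":-0.0,"az":0.0002,"grip":G},{"tx":-0.0004,"ty":-0.0,"tz":0.0249,"ax":0.0002,"ay":-0.0,"az":0.0002,"grip":G},{"tx":-0.0004,"ty":0.0,"tz":0.0249,"ax":0.0002,"ay":-0.0,"az":0.0002,"grip":G},{"tx":-0.0004,"ty":0.0,"tz":0.0249,"ax":0.0002,"ay":-0.0,"az":0.0002,"grip":G},7
```

Call:
move_arm:
  increments:
    - {"tx": -0.0004,"ty": 0,"tz": 0.025,"ax": 0,"ay": 0,"az": 0,"grip": -1}
    - {"tx": -0.0004,"ty": 0,"tz": 0.025,"ax": 0,"ay": 0,"az": 0,"grip": -1}
    - {"tx": -0.0004,"ty": 0,"tz": 0.025,"ax": 0,"ay": 0,"az": 0,"grip": -1}
    - {"tx": -0.0004,"ty": 0,"tz": 0.025,"ax": 0,"ay": 0,"az": 0,"grip": -1}
    - {"tx": -0.0004,"ty": 0,"tz": 0.025,"ax": 0,"ay": 0,"az": 0,"grip": -1}
    - {"tx": -0.0004,"ty": 0,"tz": 0.025,"ax": 0,"ay": 0,"az": 0,"grip": -1}
    - {"tx": -0.0004,"ty": 0,"tz": 0.024,"ax": 0,"ay": 0,"az": 0,"grip": -1}
    - {"tx": 0,"ty": 0,"tz": 0,"ax": 0,"ay": 0,"az": 0,"grip": -0.6}
    - {"tx": 0,"ty": 0,"tz": 0,"ax": 0,"ay": 0,"az": 0,"grip": -0.2}
    - {"tx": 0,"ty": 0,"tz": 0,"ax": 0,"ay": 0,"az": 0,"grip": 0}
    - {"tx": 0,"ty": 0,"tz": 0,"ax": 0,"ay": 0,"az": 0,"grip": 0.2}
    - {"tx": 0,"ty": 0,"tz": 0,"ax": 0,"ay": 0,"az": 0,"grip": 0.34}
    - {"tx": 0,"ty": 0,"tz": 0,"ax": 0,"ay": 0,"az": 0,"grip": 0.34}
    - {"tx": 0,"ty": 0,"tz": 0,"ax": 0,"ay": 0,"az": 0,"grip": 0.34}
    - {"tx": 0,"ty": 0,"tz": 0,"ax": 0,"ay": 0,"az": 0,"grip": 0.34}
  newtons: 40

```text
t: 17.45
tool_pos: [0.4411, -0.2989, 0.1066]
tcp_rot: [0.667, 0.745, 0.001, 0.001]
ft_force: [0.3, 0.5, -0.9]
opening: 0.0285
grip_force: 5.2
```

Call:
move_arm:
  increments:
    - {"tx": 0,"ty": 0,"tz": -0.005,"ax": 0,"ay": 0,"az": 0,"grip": 0.34}
    - {"tx": 0,"ty": 0,"tz": -0.005,"ax": 0,"ay": 0,"az": 0,"grip": 0.34}
    - {"tx": 0,"ty": 0,"tz": -0.005,"ax": 0,"ay": 0,"az": 0,"grip": 0.5}
    - {"tx": 0,"ty": 0,"tz": 0,"ax": 0,"ay": 0,"az": 0,"grip": 1}
    - {"tx": 0,"ty": 0,"tz": 0,"ax": 0,"ay": 0,"az": 0,"grip": 1}
    - {"tx": 0,"ty": 0,"tz": 0,"ax": 0,"ay": 0,"az": 0,"grip": 1}
    - {"tx": 0,"ty": 0,"tz": 0,"ax": 0,"ay": 0,"az": 0,"grip": 1}
    - {"tx": 0,"ty": 0,"tz": -0.01,"ax": 0,"ay": 0,"az": 0,"grip": 1}
    - {"tx": 0,"ty": 0,"tz": -0.02,"ax": 0,"ay": 0,"az": 0,"grip": 1}
    - {"tx": 0,"ty": 0,"tz": -0.025,"ax": 0,"ay": 0,"az": 0,"grip": 1}
    - {"tx": 0,"ty": 0,"tz": -0.025,"ax": 0,"ay": 0,"az": 0,"grip": 1}
    - {"tx": 0,"ty": 0,"tz": -0.03,"ax": 0,"ay": 0,"az": 0,"grip": 1}
    - {"tx": 0,"ty": 0,"tz": -0.03,"ax": 0,"ay": 0,"az": 0,"grip": 1}
    - {"tx": 0,"ty": 0,"tz": -0.03,"ax": 0,"ay": 0,"az": 0,"grip": 1}
    - {"tx": 0,"ty": 0,"tz": 0,"ax": 0,"ay": 0,"az": 0,"grip": 1}
    - {"tx": 0,"ty": 0,"tz": 0,"ax": 0,"ay": 0,"az": 0,"grip": 1}
    - {"tx": 0,"ty": 0,"tz": 0,"ax": 0,"ay": 0,"az": 0,"grip": 1}

```text
t: 19.15
tool_pos: [0.44, -0.2983, 0.2899]
tcp_rot: [0.667, 0.745, 0.001, -0.001]
ft_force: [0.1, -0.6, -0.9]
opening: 0.0147
grip_force: 42.8
```

```bash
python3 look.py w_held clip clip_lip_front clip_lip_back; python3 - <<'E'
from h import *
import pickle
D=pickle.load(open('pics/w_held.pkl','rb'));c=D['c'];W=D['W'];T=tool()
o=lambda *p:T[:3,3]+T[:3,:3]@np.array(p)/1000
s=r.read_camera('scene')
# lips at clip-frame: pin is tool z +d below TCP
for d in (11,13,15):
    print(d,'lips +-18, %d'%(d+45),np.round(proj(c,[o(0,18,d+45),o(0,-18,d+45),o(22,18,d+45),o(-22,18,d+45)],W),1).tolist())
im=cv2.resize(c['frame'][120:340,200:460],(709,600),interpolation=3)
cv2.imwrite('pics/held.png',im[:,:,::-1])
E
```

```text
[ 0.44   -0.2983  0.2899] [-2.0955 -2.3383 -0.0016]
clip [320.9 245.4] 0.69 mask [322.8, 248.0] 4935 0.58
clip_lip_front [296.8 215.8] 0.83 mask [319.7, 243.4] 4716 0.96
clip_lip_back [345.7 217.3] 0.98 mask [337.7, 244.2] 1995 0.76
11 lips +-18, 56 [[348.9, 225.8], [294.6, 225.7], [349.8, 194.0], [348.0, 255.4]]
13 lips +-18, 58 [[348.7, 224.6], [294.8, 224.6], [349.6, 193.1], [347.8, 254.0]]
15 lips +-18, 60 [[348.4, 223.5], [295.1, 223.4], [349.3, 192.2], [347.6, 252.7]]
```

View pics/held.png

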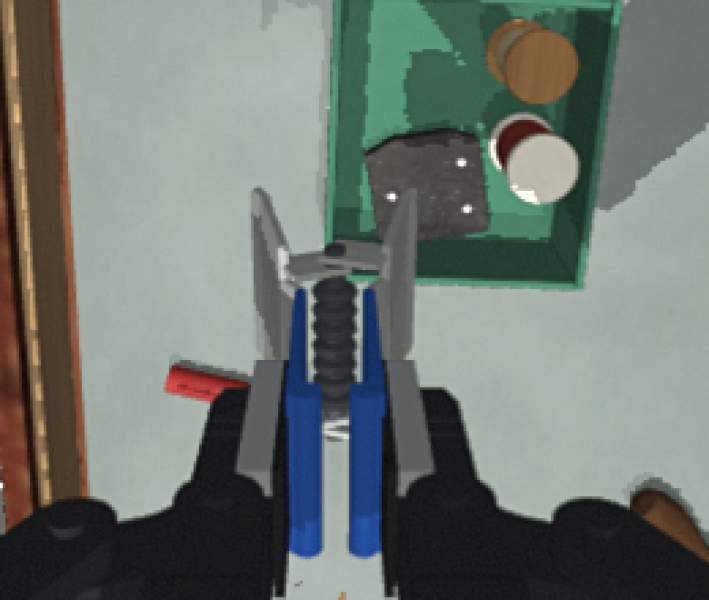

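The clip is wide open with its handles parallel in the fingers. Lip corners are at crop (258,188) and (410,190), as predicted. Now carrying it to above the pad.

```bash
python3 - <<'E'
from h import *
M=Rdown(SY,.3)
T=tool();T=plan(rest(-6,-4,265),M,T,n=10)
E
```

```text
{"tx":0.0279,"ty":0.0167,"tz":-0.001,"ax":0.0301,"ay":0.0008,"az":0.0057,"grip":G},{"tx":0.028,"ty":0.0165,"tz":-0.0014,"ax":0.0301,"ay":0.0008,"az":0.0057,"grip":G},{"tx":0.0281,"ty":0.0162,"tz":-0.0019,"ax":0.0301,"ay":0.0008,"az":0.0057,"grip":G},{"tx":0.0282,"ty":0.016,"tz":-0.0024,"ax":0.0301,"ay":0.0008,"az":0.0057,"grip":G},{"tx":0.0283,"ty":0.0158,"tz":-0.0028,"ax":0.0301,"ay":0.0008,"az":0.0057,"grip":G},{"tx":0.0284,"ty":0.0155,"tz":-0.0033,"ax":0.0301,"ay":0.0008,"az":0.0057,"grip":G},{"tx":0.0285,"ty":0.0153,"tz":-0.0037,"ax":0.0301,"ay":0.0008,"az":0.0057,"grip":G},{"tx":0.0286,"ty":0.015,"tz":-0.0042,"ax":0.0301,"ay":0.0008,"az":0.0057,"grip":G},{"tx":0.0286,"ty":0.0147,"tz":-0.0046,"ax":0.0301,"ay":0.0008,"az":0.0057,"grip":G},{"tx":0.0287,"ty":0.0144,"tz":-0.005,"ax":0.0301,"ay":0.0008,"az":0.0057,"grip":G},10
```

Call:
move_arm:
  increments:
    - {"tx": 0.0279,"ty": 0.0167,"tz": -0.001,"ax": 0.0301,"ay": 0.0008,"az": 0.0057,"grip": 1}
    - {"tx": 0.028,"ty": 0.0165,"tz": -0.0014,"ax": 0.0301,"ay": 0.0008,"az": 0.0057,"grip": 1}
    - {"tx": 0.0281,"ty": 0.0162,"tz": -0.0019,"ax": 0.0301,"ay": 0.0008,"az": 0.0057,"grip": 1}
    - {"tx": 0.0282,"ty": 0.016,"tz": -0.0024,"ax": 0.0301,"ay": 0.0008,"az": 0.0057,"grip": 1}
    - {"tx": 0.0283,"ty": 0.0158,"tz": -0.0028,"ax": 0.0301,"ay": 0.0008,"az": 0.0057,"grip": 1}
    - {"tx": 0.0284,"ty": 0.0155,"tz": -0.0033,"ax": 0.0301,"ay": 0.0008,"az": 0.0057,"grip": 1}
    - {"tx": 0.0285,"ty": 0.0153,"tz": -0.0037,"ax": 0.0301,"ay": 0.0008,"az": 0.0057,"grip": 1}
    - {"tx": 0.0286,"ty": 0.015,"tz": -0.0042,"ax": 0.0301,"ay": 0.0008,"az": 0.0057,"grip": 1}
    - {"tx": 0.0286,"ty": 0.0147,"tz": -0.0046,"ax": 0.0301,"ay": 0.0008,"az": 0.0057,"grip": 1}
    - {"tx": 0.0287,"ty": 0.0144,"tz": -0.005,"ax": 0.0301,"ay": 0.0008,"az": 0.0057,"grip": 1}
    - {"tx": 0,"ty": 0,"tz": 0,"ax": 0,"ay": 0,"az": 0,"grip": 1}
    - {"tx": 0,"ty": 0,"tz": 0,"ax": 0,"ay": 0,"az": 0,"grip": 1}
    - {"tx": 0,"ty": 0,"tz": 0,"ax": 0,"ay": 0,"az": 0,"grip": 1}

```text
t: 20.85
tool_pos: [0.5757, -0.004, 0.3013]
tcp_rot: [0.681, 0.717, -0.109, -0.102]
ft_force: [-0.1, 0.2, -2.1]
opening: 0.0148
grip_force: 42.8
```

```bash
python3 look.py w_pre clip_lip_front clip_lip_back pad_top order_pad; python3 - <<'E'
from h import *
import pickle
np.set_printoptions(precision=2,suppress=True)
D=pickle.load(open('pics/w_pre.pkl','rb'));c=D['c'];W=D['W'];T=tool()
print('rest',RS.T@(T[:3,3]-SO)*1000,r.get_state()['opening'],r.get_state()['grip_force'])
print('pad top corners',proj(c,[rest(0,49,150),rest(-13,49,150),rest(-13,-55,150),rest(0,-55,150)],W).tolist())
im=cv2.resize(c['frame'][110:335,170:470],(800,600),interpolation=3)
cv2.imwrite('pics/pre.png',im[:,:,::-1])
k=D['l']['order_pad'][1]
E
```

```text
[ 0.5757 -0.004   0.3013] [-2.0102 -2.1163  0.3208]
clip_lip_front [296.2 214.7] 0.76 mask [322.6, 240.0] 4744 0.83
clip_lip_back [349.5 218.1] 0.92 mask [337.8, 244.6] 2007 0.69
pad_top [325.7 197.2] 0.67 mask [325.3, 171.0] 1388 0.57
order_pad [326.2 174.7] 0.7 mask [319.2, 164.1] 1280 0.64
rest [ -6.07  -4.41 265.6 ] 0.01440033428631423 42.764493227005005
pad top corners [[329.2230120837705, 131.85511073949465], [312.6918164468808, 131.85542318486057], [313.8026054984941, 250.7248264944102], [328.4217143744203, 250.72818217027742]]
```

View pics/pre.png

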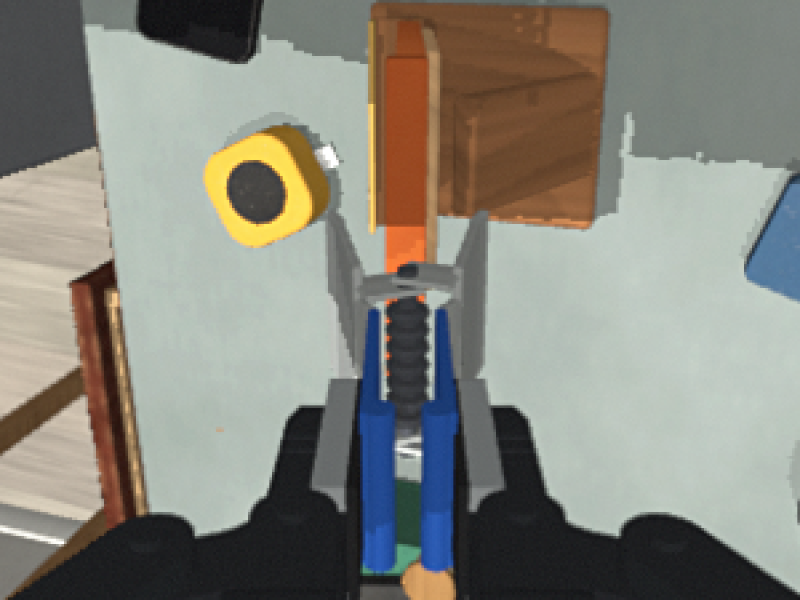

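The pad's top edge (crop columns 386–428) lies centred between the open jaws (330–487). Lowering 74 mm along the board.

Call:
move_arm:
  increments:
    - {"tx": 0,"ty": 0.0005,"tz": 0.008,"ax": 0,"ay": 0,"az": 0,"grip": 1}
    - {"tx": 0,"ty": 0,"tz": 0.01,"ax": 0,"ay": 0,"az": 0,"grip": 1}
    - {"tx": 0,"ty": 0,"tz": 0.01,"ax": 0,"ay": 0,"az": 0,"grip": 1}
    - {"tx": 0,"ty": 0,"tz": 0.01,"ax": 0,"ay": 0,"az": 0,"grip": 1}
    - {"tx": 0,"ty": 0,"tz": 0.01,"ax": 0,"ay": 0,"az": 0,"grip": 1}
    - {"tx": 0,"ty": 0,"tz": 0.01,"ax": 0,"ay": 0,"az": 0,"grip": 1}
    - {"tx": 0,"ty": 0,"tz": 0.008,"ax": 0,"ay": 0,"az": 0,"grip": 1}
    - {"tx": 0,"ty": 0,"tz": 0.005,"ax": 0,"ay": 0,"az": 0,"grip": 1}
    - {"tx": 0,"ty": 0,"tz": 0.003,"ax": 0,"ay": 0,"az": 0,"grip": 1}
    - {"tx": 0,"ty": 0,"tz": 0,"ax": 0,"ay": 0,"az": 0,"grip": 1}
    - {"tx": 0,"ty": 0,"tz": 0,"ax": 0,"ay": 0,"az": 0,"grip": 1}
    - {"tx": 0,"ty": 0,"tz": 0,"ax": 0,"ay": 0,"az": 0,"grip": 1}
    - {"tx": 0,"ty": 0,"tz": 0,"ax": 0,"ay": 0,"az": 0,"grip": 1}
    - {"tx": 0,"ty": 0,"tz": 0,"ax": 0,"ay": 0,"az": 0,"grip": 1}

```text
t: 22.7
tool_pos: [0.5548, -0.0045, 0.2308]
tcp_rot: [0.681, 0.717, -0.108, -0.102]
ft_force: [0.4, -0.2, -0.6]
opening: 0.0145
grip_force: 42.8
```

```bash
python3 look.py w_fin clip_lip_front clip_lip_back pad_top order_pad; python3 - <<'E'
from h import *
import pickle
np.set_printoptions(precision=2,suppress=True)
D=pickle.load(open('pics/w_fin.pkl','rb'));c=D['c'];W=D['W'];T=tool();s=r.read_camera('scene')
print('rest',RS.T@(T[:3,3]-SO)*1000,r.get_state()['ft_force'])
print('pad',proj(s,[rest(-5.5,-3,150)]),'lips',proj(s,[rest(-5.5-18,-2,132.5),rest(-5.5+18,-2,132.5)]))
for m in ['clip_lip_front','clip_lip_back','pad_top','pad_foot','clip']:
    l=r.landmark_of('scene',m);print(m,l and (l[0]['centre'],l[0]['p']))
im=np.zeros((600,800,3),np.uint8)
im[:,:400]=cv2.resize(c['frame'][110:335,245:395],(400,600),interpolation=3)
im[:,400:]=cv2.resize(s['frame'][110:260,270:370],(400,600),interpolation=3)
cv2.imwrite('pics/fin.png',im[:,:,::-1])
E
```

```text
[ 0.5548 -0.0045  0.2308] [-2.0099 -2.1171  0.3196]
clip_lip_front [296.2 217.9] 0.59 mask [320.2, 244.4] 4939 0.91
clip_lip_back [347.5 218.1] 0.9 mask [337.6, 247.0] 1872 0.8
pad_top [322.8 233.1] 0.6 mask [325.9, 177.2] 1854 0.7
order_pad [325.3 194.7] 0.64 mask [318.0, 178.2] 2021 0.57
rest [ -5.37  -4.12 191.47] [ 0.34 -0.29 -0.53]
pad [[318.45 175.17]] lips [[325.25 182.47]
 [314.36 181.22]]
clip_lip_front ([326.4, 182.8], 0.98)
clip_lip_back ([315.6, 183.2], 0.62)
pad_top ([318.9, 174.6], 0.81)
pad_foot ([332.9, 228.3], 0.66)
clip ([315.0, 164.5], 0.71)
```

View pics/fin.png

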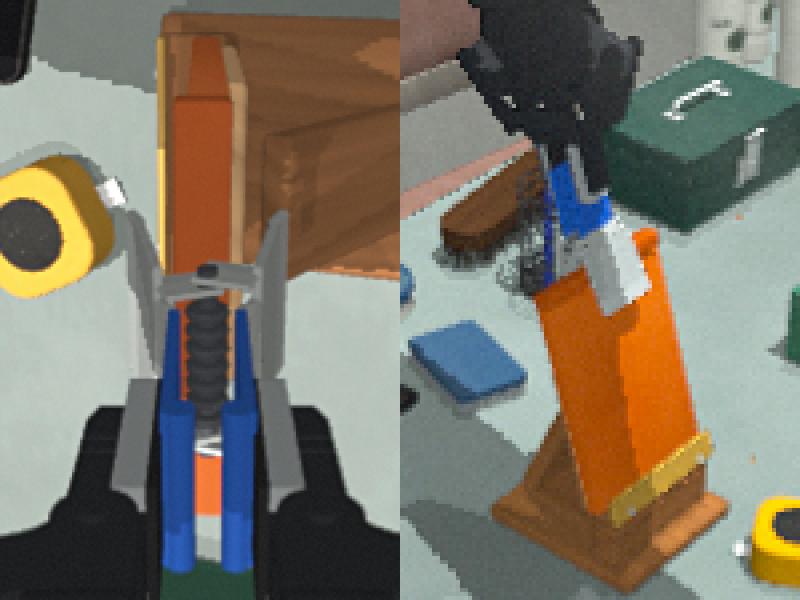

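The open clip straddles the middle of the pad's top edge: front jaw in front, rear jaw behind, clear on both sides. The scene-camera lip points are within 2 px of prediction. Handing in.

```bash
python3 -c "
from workcell import r
print(r.job_done())"
```

```text
the job is handed in; nothing more can be done
None
```

The pad is standing on the ledge against the board, let go. The clip is held wide open over the middle of its top edge, touching neither pad nor stand as far as the cameras and force readings show. I handed the job in at about 23 s; no verdict came back.

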